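# Feed blocks through a guarded opening with a push stick

### The arm

A 6-joint arm with a two-finger parallel gripper is mounted at the origin on a cart in front of the work surface, level with it; the furniture and walls round the work are solid. World frame = base frame: x ahead of the robot, y to its left, z up, the work surface at z = 0. Lengths are in mm, angles in rad, forces in N, time in s.
With the tool pointing down it reaches from about 350 to 975 mm from the base axis. Payload 7.1 kg.
Tool frame: the origin (TCP) lies midway between the tips of the shut fingers; the grasp point (between the pads) lies 19 mm behind it (ctrl.hold_point_z is the distance from the TCP to the grasp point, in mm); x points along the fingers, y is the direction in which the jaws open and shut, and the axes are right-handed (so a half turn about x gives the same grasp; the last joint's range is limited). The gripper opens to 88 mm and grips with 3 to 60 N. Pads are 20 mm wide; open, the fingers measure 115 mm over their backs; the gripper's body (75 mm by 178 mm) begins 61 mm behind the grasp point.
Start: joints at [-1.299, 0.423, 1.63, -0, 1.089, -0.019], TCP at [179.217, -598.737, 222.675] pointing down, gripper open.
Joint ranges: [-3, 3], [-0.9, 2.11], [0.09, 2.58], [-1.31, 4.45], [0.11, 2.69], [-2.54, 2.54]. Speed limits (rad/s): [2.39, 2.39, 3.01, 3.14, 3.14, 3.14].

### API

Orientations are given as a rotation vector (axis times angle).
In Python, from workcell import ctrl, get_image, calibration gives the robot as it stands.
- The arm moves only by the tool move_arm, never from a script. Its argument "rows" is a list of rows, each a list of 5 numbers: the shift along the world's x, y, z in mm, then the turn about the world's z in rad, then the closure, from -1 (fully open) to 1 (shut). In form: [[tx, ty, tz, roll, jaw], ...]. A call has 1 to 12 rows; each row is the pose to reach, as a shift and turn from the pose measured when the call began; what a row does not reach only later rows make up. A row lasts 1/8 s, in which the tool goes at most 62.5 mm and 10.7 degrees, less where a joint would pass 70% of its speed; a pose out of reach is approached as far as the arm can. A call with a gripper value outside its range is refused whole. The fingers move at their own pace and stop on an object; the grip force is fixed at half the most. Time passes only in rows, so rows that repeat a pose let the fingers close. It gives the time, the measured TCP pose, the force and the opening at its end, in the units of the state.
- ctrl.get_obs(): the state, without advancing time (a new reading comes with each control period).
- get_image(name): name is "side" or "top" or "wrist"; returns the picture (480x640x3 uint8, blue, green, red); there is no depth.
- calibration(name): a dict with "fx", "fy", "cx", "cy" (pixels), "view" (4x4, takes a point from world to camera coordinates); the wrist camera has in their place "T_tool_cam" (4x4, takes a point from camera to tool coordinates, whose origin is the TCP and whose axes are the tool frame's). Camera axes: x right, y up, looking along -z (the intrinsics and any distortion apply to the point x, -y, -z); pixel columns grow to the right and rows downward; lengths in mm; the calibration is good to about 2 mm. A picture is of the moment at which its call begins: read the wrist's pose just before it. calibration takes no time and is no camera call.
- ctrl.close_job(): hands the job in, once; it reports no verdict.
The state is a dict: "t": time; "qpos": joint angles; "qvel": joint speeds; "joint_torque": joint torques, N m; "ee_pos": TCP position; "orientation": TCP orientation; "ft_force": force on the tool from outside, world axes, zero at the start; "moment": the same for the moment, N m; "width": finger opening in mm.
Only numpy, scipy, OpenCV 4.12 (cv2) and the standard library are available. Lean on these libraries where they do the work, as an engineer would, in place of code of your own. Each camera call takes 0.05 s, during which the arm holds its last target.

### The job

Feed every loose aluminium block lying in front of the guarded feeder through its low opening into the covered outfeed box. First slide the shutter by its grip until its pointer stands at the long line (window in front of the opening), lay the blocks lengthwise on the infeed table and push them through with the wooden push stick; when all are in the box, slide the shutter fully shut again and lay the push stick back on its rubber rest, leaving the loupe, the ring and the parts box alone.

Things in the scene. Friction and masses are not known exactly. Their poses are not given: they have to be found in the camera images.
- feeder: Fixed guarded feeder, grey, aluminium. Origin on the bench (z=0) under the middle of the low entry opening; x = feed direction into it, z up, y sideways to the robot's side. In its frame, mm: infeed table x -280..0, 96 wide, top at z 23, 5 high lips along both sides (inner faces y +-44); two 16 high fences make a funnel from 55 wide at x -49 to 28 wide at x -9; guard x 0..45, y -64..64, 55 high.
- feeder_entry (a point): Middle of the tunnel's floor at the guard's entry face, level with the infeed table (23 mm up); axes as the feeder's. The straight tunnel is 45 mm long, 30 mm wide and 24 mm high (z 23 to 47 mm). The sliding shutter stands just in front of it.
- outfeed (a point): Middle of the outfeed box's floor, 105 mm past the entry along the feed direction; axes as the feeder's. The box is closed, with a clear cover (top 62 mm up), and is reached only through the tunnel: inside x = 45 to 164 mm of the feeder, 50 mm wide, floor 2 mm above the bench, so blocks drop 21 mm off the tunnel's end.
- shutter (a joint): Shutter position along feeder y, m. 0 = shut at its stop (plate covers the tunnel; pointer at the short line); grows towards +y of the feeder; 0.034 = its 36 mm window is centred on the tunnel and the pointer on the grip is at the long line engraved on the guard's roof; track ends at 0.055, where the tunnel is partly covered again. Starts shut or partly open. Friction 2.5 N.
- shutter_grip (a point): Centre of the black shutter grip, a block that stands up from the shutter plate: 14 mm along the feeder's x, 24 mm along its y, from 57 to 79 mm above the bench (this point is at 69 mm). It moves with the shutter. The guard's roof beside it is at 55 to 57 mm.
- stick_grip (a point): Push stick, pale wood, 0.12 kg, 165 mm long: bar with an upright handle near its rear. Point: handle centre, 52 mm above the underside; x axis along the stick to the tip, z up. Handle 20 mm along, 26 mm across, 12 to 75 mm above the underside; tip 135 mm ahead of it. Bar 18 wide, 14 high; heel 44 wide, 12 high, 30 mm before and behind the handle's axis (too wide for the funnel's end).
- stick_tip (a point): Middle of the front face of the push stick's rubber shoe (20 mm wide, 16 mm high), 8 mm above the stick's underside.
- rest: Rest for the push stick: thin black rubber pad, 190 x 64 x 3 mm, fixed on the bench on the far side of the feeder. Origin under its centre, x axis along its length. The stick lies on it lengthwise, pointing along +x, with its handle about 50 mm behind the pad's centre.
- block_0_mid (a point): Centre of an aluminium block, 22 (x) x 45 (y) x 18 (z) mm, 0.05 kg, that has to go through the feeder. It lies on its broad side on the bench between the feeder and the robot; x, y, z are the block's own axes. Of the three possible blocks two or three are present.
- block_1_mid (a point): Centre of an aluminium block, 22 (x) x 45 (y) x 18 (z) mm, 0.05 kg, that has to go through the feeder. It lies on its broad side on the bench between the feeder and the robot; x, y, z are the block's own axes. Of the three possible blocks two or three are present.
- block_2_mid (a point): Centre of an aluminium block, 22 (x) x 45 (y) x 18 (z) mm, 0.05 kg, that has to go through the feeder. It lies on its broad side on the bench between the feeder and the robot; x, y, z are the block's own axes. Of the three possible blocks two or three are present.
- loupe: Bystander: black loupe cup, 34 mm wide, 31 mm high, origin under its centre.
- ring: Bystander: turned ring, 26 mm wide, 16 mm high, origin under its centre.
- parts_box: Bystander: small clear box of parts, 53 x 65 x 26 mm, origin under its centre.
Mind the look-alikes: they are no part of the job. What is shaped like the part that bears block_0_mid but yellow is not meant.

How it is judged (in metres and radians):
On the way, in this order (a step that is already met when the one before it is completed fails the run):
1. the shutter stands with its pointer at the long line (within 4 mm) (value of joint shutter between 0.03 and 0.038 m), for 0.4 s.
2. every block is in the outfeed box, the last one pushed there with the stick (its tip still inside the guard) (x of each of block_0_mid, block_1_mid, block_2_mid in the frame of feeder above 0.058 m and horizontal distance between each of block_0_mid, block_1_mid, block_2_mid and outfeed below 0.065 m and height (world z) of each of block_0_mid, block_1_mid, block_2_mid below 0.06 m and x of stick_tip in the frame of feeder above 0.005 m and y of stick_tip in the frame of feeder between -0.02 and 0.02 m and height (world z) of stick_tip below 0.045 m), for 0.1 s.
3. the shutter is shut again (value of joint shutter below 0.006 m), for 0.3 s.
At the end, for the whole second after the job is handed in: All blocks present in the outfeed box (centres 13 mm or more past the tunnel's end); shutter within 6 mm of shut; stick upright on its rest, tip forward, handle within 35 mm along and 25 mm across of its place, tip within 35 mm of the pad's centre line (x of each of block_0_mid, block_1_mid, block_2_mid in the frame of feeder above 0.058 m and horizontal distance between each of block_0_mid, block_1_mid, block_2_mid and outfeed below 0.065 m and height (world z) of each of block_0_mid, block_1_mid, block_2_mid, stick_grip below 0.06 m and value of joint shutter below 0.006 m and x of stick_grip in the frame of rest between -0.085 and -0.015 m and y of stick_grip in the frame of rest between -0.025 and 0.025 m and y of stick_tip in the frame of rest between -0.035 and 0.035 m and x of stick_tip in the frame of rest above 0 m and angle between stick_grip's own z axis and vertical below 0.1 rad); the robot touches nothing.
It fails at once if the loupe is moved more than 30 mm (distance of loupe from where it was at the start of the episode above 0.03 m).
It fails at once if the ring is moved more than 30 mm (distance of ring from where it was at the start of the episode above 0.03 m).
It fails at once if the parts box is moved more than 30 mm (distance of parts_box from where it was at the start of the episode above 0.03 m).
Of block_0, block_1, block_2 only 2 to 3 are there at a start; the rules pass over those that are not, and their reading is None.
At some moment in a run one of block_0, block_1, block_2, push_stick may be knocked a few centimetres aside while the robot is not near it.
Once in a run the grip may slacken for a moment while it holds something.
It also fails if it takes over 210 s, if anything falls off the work surface, if the arm or the gripper's body presses on something with over 40 N, if the wrist force passes 120 N, or if a joint passes its speed limit or range.

## Working session

There is one attempt and no reset: what is moved stays moved. The work goes in short steps, Python scripts to look and compute and a tool call to move; the robot and the scene stay as the last step left them, time stands still between calls to the robot, and variables do not carry over. Pictures are saved under pics/ and viewed, and the job is handed in when it is done.

Besides the shell and the picture viewer there is one more tool, called after "Emit:" as name(argument=value, ...) on one line, values as JSON. move_arm: Moves the arm, as the interface text tells. Its arguments: {"type":"object","properties":{"rows":{"type":"array"}},"required":["rows"]}

```bash
ls; mkdir -p pics; cat > h.py <<'E'
import numpy as np, cv2
from workcell import ctrl, get_image, calibration
from scipy.spatial.transform import Rotation as R
def snap(n,f):
    o=ctrl.get_obs(); im=get_image(n); cv2.imwrite('pics/'+f+'.png',im); return im,o
E
python3 - <<'E'
from h import *
for n in ['side','top','wrist']:
    c=calibration(n); print(n,c)
    im,o=snap(n,n+'0')
print(o, ctrl.hold_point_z)
E
```

```text
pics
side {'fx': 610.2264804380463, 'fy': 610.2264804380463, 'cx': 331.3589643297335, 'cy': 243.08412790599866, 'view': array([[ 9.87760000e-01, -1.54827310e-01, -1.89390108e-02,
        -5.49736356e+02],
       [ 8.57218858e-02,  4.37382906e-01,  8.95180402e-01,
         3.66758780e+01],
       [-1.30314774e-01, -8.85846881e-01,  4.45301429e-01,
        -1.67492716e+03],
       [ 0.00000000e+00,  0.00000000e+00,  0.00000000e+00,
         1.00000000e+00]])}
top {'fx': 452.4768781232565, 'fy': 452.4768781232565, 'cx': 323.1288507611068, 'cy': 238.49286036538103, 'view': array([[-1.63920932e-02, -9.99852539e-01, -5.11846095e-03,
        -3.05134964e+02],
       [ 9.92171434e-01, -1.68995894e-02,  1.23734596e-01,
        -5.18373274e+02],
       [-1.23802850e-01, -3.05012170e-03,  9.92302147e-01,
        -1.14433374e+03],
       [ 0.00000000e+00,  0.00000000e+00,  0.00000000e+00,
         1.00000000e+00]])}
wrist {'fx': 355.4480871110096, 'fy': 355.4480871110096, 'cx': 317.97298485194966, 'cy': 244.24817885523578, 'T_tool_cam': array([[-1.72051862e-04,  2.43221651e-01, -9.69970721e-01,

[... 244 characters left out ...]
00000e+00,
         1.00000000e+00]])}
{'t': 0.1, 'qpos': array([-1.29901180e+00,  4.23739050e-01,  1.63061722e+00,  1.06067245e-06,
        1.08857970e+00, -1.89776783e-02]), 'qvel': array([-0.00091181, -0.00308233, -0.00062363,  0.00135747,  0.00037321,
       -0.00140892]), 'joint_torque': array([-3.22409073e-05, -5.45614386e+01, -2.74324429e+01,  6.45086635e-02,
        1.88385998e-02, -3.75651348e-05]), 'ee_pos': array([ 179.08056157, -598.27266784,  221.9938338 ]), 'orientation': array([ 2.06566829,  0.30385941, -2.06601992]), 'ft_force': array([0.21635069, 0.50348495, 0.13858873]), 'moment': array([ 0.01746339, -0.02256814,  0.02952144]), 'width': 87.68428690675961} 18.700000000000003
```

View pics/side0.png

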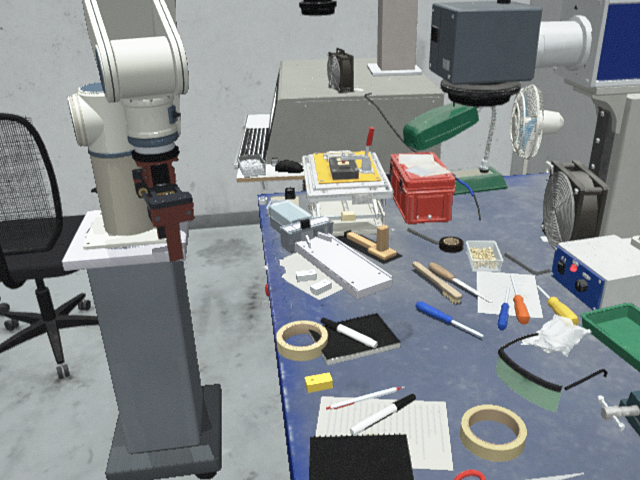

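View pics/top0.png

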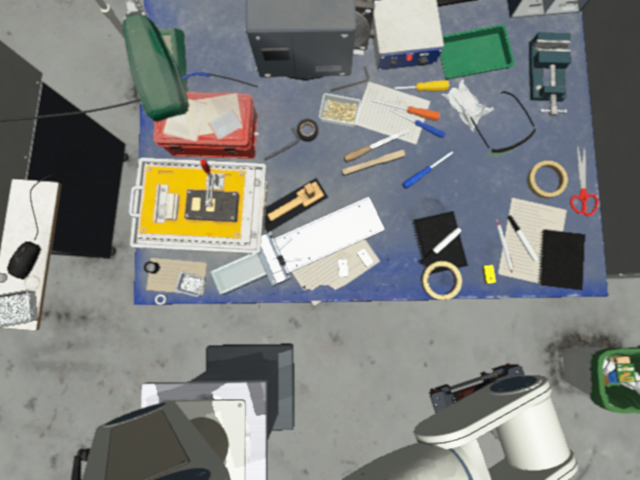

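View pics/wrist0.png

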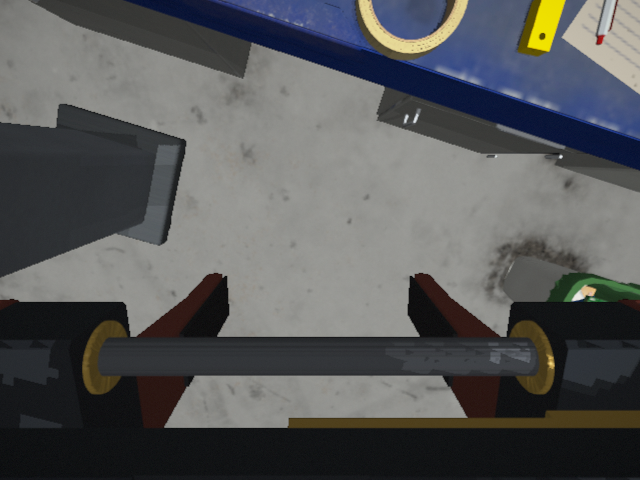

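```bash
cat >> h.py <<'E'
def camray(n,u,v,o=None):
    c=calibration(n)
    d=np.array([(u-c['cx'])/c['fx'],-(v-c['cy'])/c['fy'],-1.])
    if 'view' in c:
        M=np.linalg.inv(c['view'])
    else:
        T=np.eye(4);T[:3,:3]=R.from_rotvec(o['orientation']).as_matrix();T[:3,3]=o['ee_pos'];M=T@c['T_tool_cam']
    return M[:3,3],M[:3,:3]@d
def onz(n,u,v,z,o=None):
    p,d=camray(n,u,v,o); return p+d*(z-p[2])/d[2]
def tri(rays):
    A=np.zeros((3,3));b=np.zeros(3)
    for p,d in rays:
        d=d/np.linalg.norm(d);P=np.eye(3)-np.outer(d,d);A+=P;b+=P@p
    x=np.linalg.solve(A,b); return x,[np.linalg.norm((np.eye(3)-np.outer(d,d)/(d@d))@(x-p)) for p,d in rays]
def proj(n,X,o=None):
    c=calibration(n)
    if 'view' in c: V=c['view']
    else:
        T=np.eye(4);T[:3,:3]=R.from_rotvec(o['orientation']).as_matrix();T[:3,3]=o['ee_pos'];V=np.linalg.inv(T@c['T_tool_cam'])
    q=V[:3,:3]@np.array(X)+V[:3,3]
    return np.array([c['cx']-c['fx']*q[0]/q[2],c['cy']+c['fy']*q[1]/q[2]])
def crop(im,x0,y0,w,h,s,f):
    cv2.imwrite('pics/'+f+'.png',cv2.resize(im[y0:y0+h,x0:x0+w],None,fx=s,fy=s,interpolation=cv2.INTER_CUBIC))
E
python3 - <<'E'
from h import *
im=cv2.imread('pics/top0.png'); crop(im,200,160,200,150,4,'topz')
im=cv2.imread('pics/side0.png'); crop(im,240,170,200,150,4,'sidez')
for u,v in [(378,215),(342,267),(366,258),(273,260),(220,275)]: print(onz('top',u,v,23))
E
```

```text
[ 574.10888988 -459.18453777   23.        ]
[ 438.84244442 -361.4935551    23.        ]
[ 461.20910216 -424.42338356   23.        ]
[ 460.05929754 -182.32287807   23.        ]
[423.38217878 -44.6682403   23.        ]
```

View pics/topz.png

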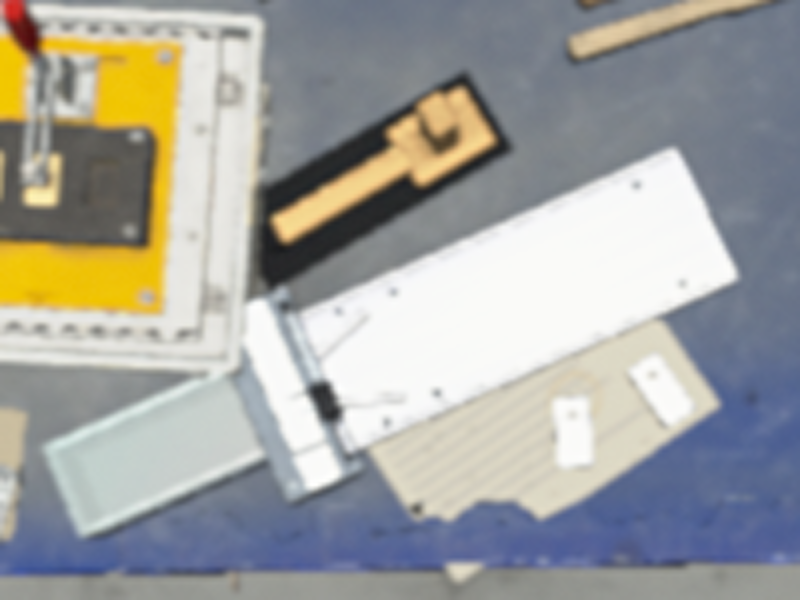

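View pics/sidez.png

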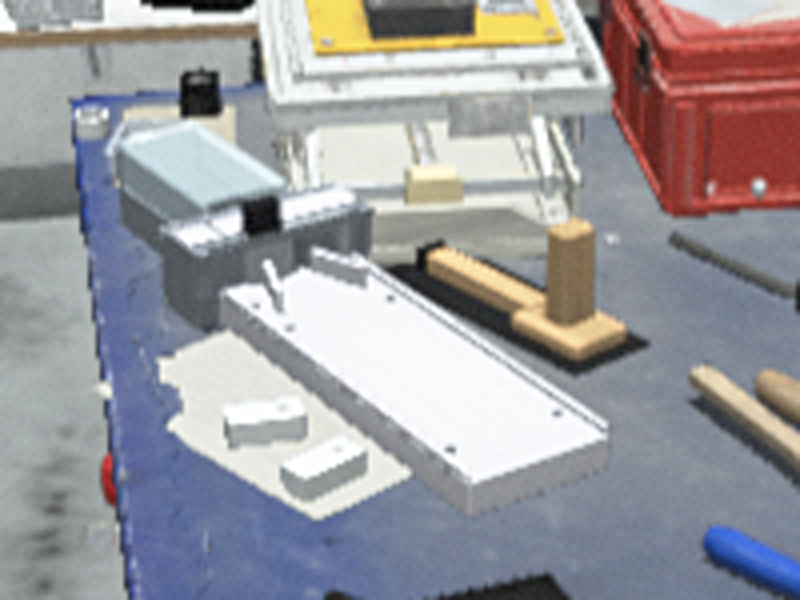

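```bash
python3 - <<'E'
from h import *
o=ctrl.get_obs(); print(R.from_rotvec(o['orientation']).as_matrix().round(3))
im=cv2.imread('pics/top0.png')
# feeder axes rough from top: table corners in zoom
z=lambda u,v,h:onz('top',200+u/4,160+v/4,h)
for p in [(677,149),(738,275),(300,315),(358,450)]: print(p,z(*p,28).round(1))
for p in [(465,75),(510,148)]: print('rest',z(*p,3).round(1))
print('grip',z(325,402,79))
E
```

```text
[[-0.     0.287 -0.958]
 [ 0.001 -0.958 -0.287]
 [-1.    -0.001 -0.   ]]
(677, 149) [ 621. -437.   28.]
(738, 275) [ 536.5 -474.4   28. ]
(300, 315) [ 515.1 -188.3   28. ]
(358, 450) [ 426.6 -225.4   28. ]
rest [ 680.  -297.7    3. ]
rest [ 629.1 -327.3    3. ]
grip [ 454.0700008  -209.21151142   79.        ]
```

Emit:
move_arm(rows=[[40,40,40,0,-1],[80,85,90,0,-1],[120,130,130,0,-1],[165,175,130,0,-1],[205,215,130,0,-1],[235,255,130,0,-1],[235,255,130,0,-1],[235,255,130,0,-1]])

```text
t: 1.15
ee_pos: [414.2, -343.1, 351.9]
orientation: [2.064, 0.305, -2.066]
ft_force: [-0.3, -0.1, 0.2]
width: 87.8
```

```bash
python3 - <<'E'
from h import *
im,o=snap('wrist','w1'); np.save('o_w1.npy',o,allow_pickle=True); print(o['ee_pos'])
E
```

```text
[ 414.16752895 -343.09523734  351.90201333]
```

View pics/w1.png

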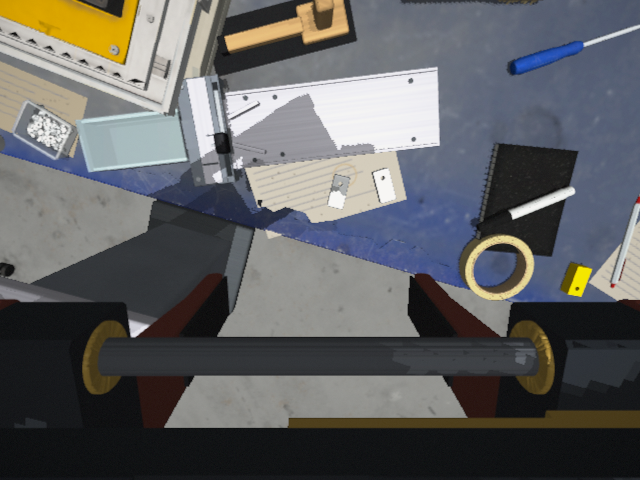

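Emit:
move_arm(rows=[[0,30,-40,0,-1],[0,60,-80,0,-1],[0,80,-120,0,-1],[0,80,-120,0,-1],[0,80,-120,0,-1]])

```text
t: 1.82
ee_pos: [414.2, -265.7, 233.2]
orientation: [2.066, 0.301, -2.065]
ft_force: [-0.2, 0.0, 0.5]
width: 88.1
```

```bash
python3 - <<'E'
from h import *
im,o=snap('wrist','w2'); np.save('o_w2.npy',o,allow_pickle=True); print(o['ee_pos'])
E
```

```text
[ 414.17899003 -265.72875593  233.19324223]
```

View pics/w2.png

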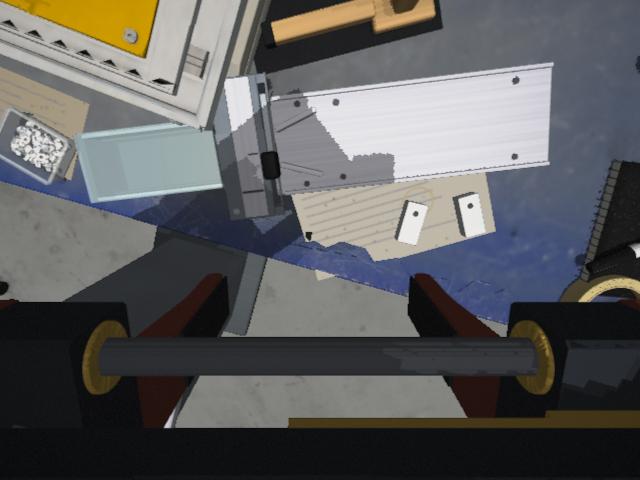

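```bash
python3 - <<'E'
from h import *
im=cv2.imread('pics/w2.png'); crop(im,215,60,200,150,4,'w2a'); crop(im,380,50,200,200,3,'w2b')
im=cv2.imread('pics/w1.png'); crop(im,170,60,130,130,5,'w1a'); crop(im,300,50,150,170,4,'w1b')
E
```

```text
(no output)
```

View pics/w2a.png

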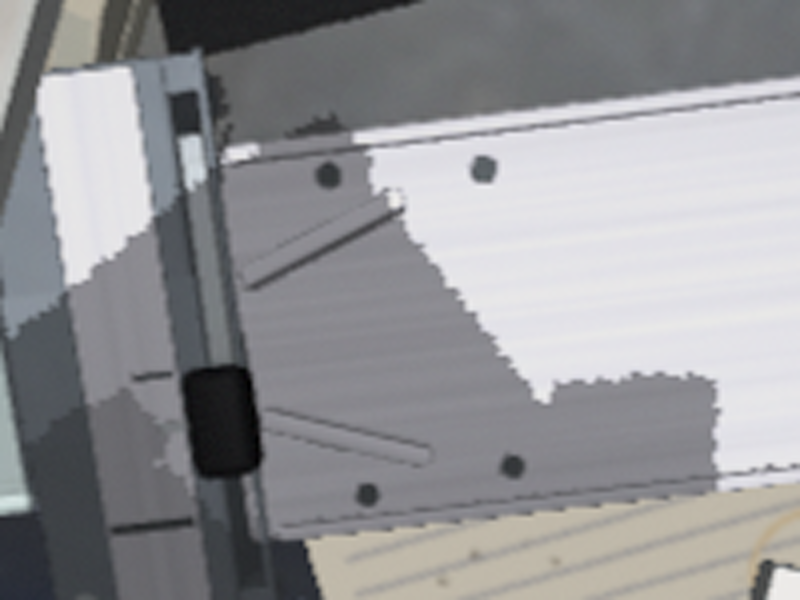

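View pics/w2b.png

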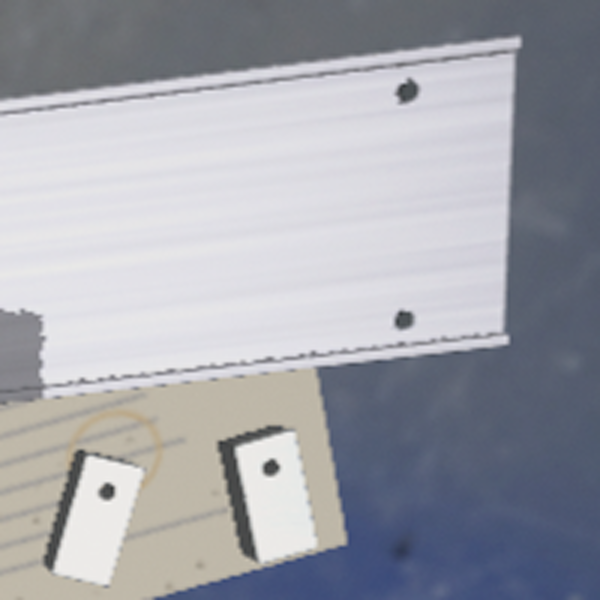

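View pics/w1a.png

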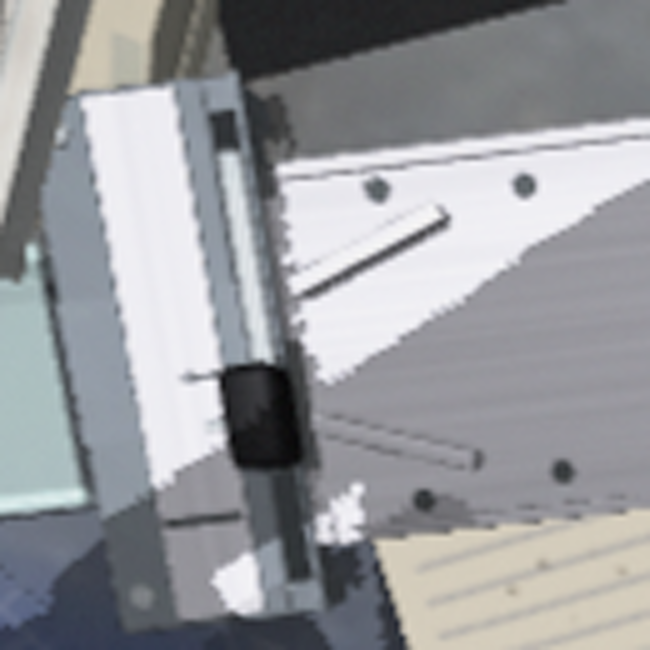

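View pics/w1b.png

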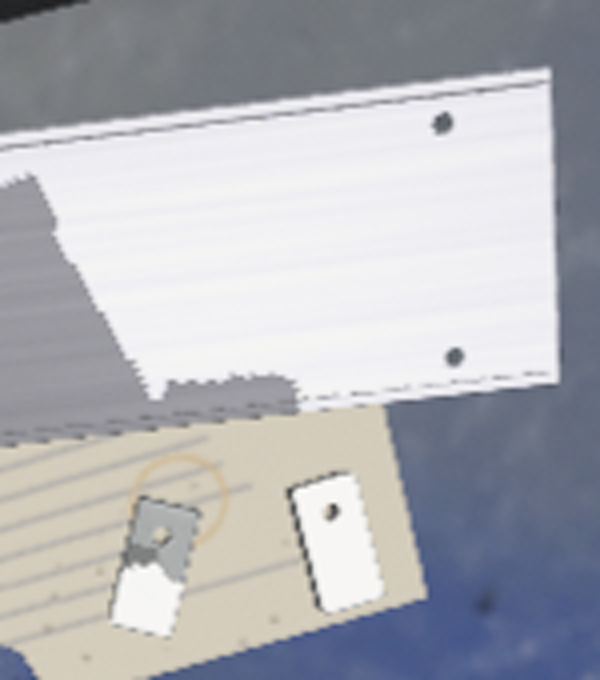

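```bash
cat > m.py <<'E'
from h import *
o1=np.load('o_w1.npy',allow_pickle=True).item();o2=np.load('o_w2.npy',allow_pickle=True).item()
a1=lambda u,v:(170+u/5,60+v/5)
b1=lambda u,v:(300+u/4,50+v/4)
a2=lambda u,v:(215+u/4,60+v/4)
b2=lambda u,v:(380+u/3,50+v/3)
t=lambda u,v:(200+u/4,160+v/4)
s=lambda u,v:(240+u/4,170+v/4)
def T(name,p1=None,p2=None,pt=None,ps=None):
    r=[]
    if p1:r.append(camray('wrist',*p1,o1))
    if p2:r.append(camray('wrist',*p2,o2))
    if pt:r.append(camray('top',*pt))
    if ps:r.append(camray('side',*ps))
    x,e=tri(r); print(name,x.round(1),np.round(e,1)); return x
E
python3 - <<'E'
from m import *
T('grip',a1(264,417),a2(222,421)); T('grip+top',a1(264,417),a2(222,421),t(325,402))
T('s1',a1(376,189),a2(328,175),t(338,312)); T('s2',a1(525,186),a2(484,169),t(393,292))
T('s3',a1(424,499),a2(368,494),t(386,424)); T('s4',a1(562,470),a2(513,466),t(437,393))
T('s5',b1(444,123),b2(406,91),t(637,185)); T('s6',b1(455,357),b2(403,320),t(682,284))
T('bl0c',b1(155,567),b2(97,519)); T('bl1c',b1(336,543),b2(270,495))
for n,q1,q2 in [('b0',[(140,497),(202,512),(170,637),(110,620)],[(85,453),(145,467),(108,587),(52,572)]),('b1',[(288,489),(348,471),(385,597),(322,613)],[(233,443),(297,430),(317,546),(260,563)])]:
    for p1,p2 in zip(q1,q2): T(n,b1(*p1),b2(*p2))
    for p2 in q2: print(onz('wrist',*b2(*p2),18,o2).round(1))
print('short',onz('wrist',*a2(152,377),57,o2),onz('wrist',*a1(190,376),57,o1)); print('long',onz('wrist',*a2(153,526),57,o2),onz('wrist',*a1(202,520),57,o1))
T('long',a1(240,517),a2(192,522))
E
```

```text
grip [ 455.5 -208.1   59.3] [0.2 0.2]
grip+top [ 455.5 -207.6   57.9] [0.2 0.4 0.4]
s1 [ 517.9 -212.8   18.7] [0.1 0.6 0.5]
s2 [ 529.9 -249.5   20.8] [0.5 0.5 0.9]
s3 [ 444.8 -243.5   13.1] [0.5 1.2 1. ]
s4 [ 463.4 -277.8   23.5] [0.6 0.6 1.1]
s5 [ 598.5 -411.    22. ] [0.6 0.2 0.4]
s6 [ 531.7 -438.6   24.6] [0.8 0.3 0.6]
bl0c [ 436.9 -366.3   13.9] [0.1 0.1]
bl1c [ 462.9 -424.8   10.3] [0.1 0.1]
b0 [ 458.3 -354.1   13. ] [0.1 0.1]
b0 [ 459.7 -376.1   14.2] [0.1 0.1]
b0 [ 414.8 -378.6   15.3] [0.3 0.3]
b0 [ 414.6 -356.4   17.2] [0.3 0.3]
[ 458.5 -352.7   18. ]
[ 459.9 -374.9   18. ]
[ 414.9 -377.6   18. ]
[ 414.4 -356.1   18. ]
b1 [ 476.1 -401.4   18.4] [0.6 0.6]
b1 [ 487.  -417.5   26.6] [0.1 0.1]
b1 [ 450.3 -446.7   14.1] [0.2 0.2]
b1 [ 439.1 -426.1   20.6] [0.2 0.2]
[ 476.8 -401.6   18. ]
[ 487.4 -421.5   18. ]
[ 450.8 -444.7   18. ]
[ 439.1 -427.3   18. ]
short [ 460.11900559 -189.78083875   57.        ] [ 459.88323546 -187.8622565    57.        ]
long [ 427.05831861 -198.28289158   57.        ] [ 426.90000599 -198.19289814   57.        ]
long [ 430.2 -206.6   54.7] [0.1 0.1]
```

```bash
python3 - <<'E'
from m import *
A=T('endA',b1(550,67),b2(520,39),t(677,149)); B=T('endB',b1(559,383),b2(508,340),t(738,277))
ex=np.array([-.388,.922,0]);ex/=np.linalg.norm(ex)
for X in (A,B):print(X+280*ex)
print(((A+B)/2+280*ex), np.linalg.norm(A-B))
# axis from s5,s6,s2,s4 mids
print('fence tips', [onz('wrist',*a2(*p),39,o2).round(1) for p in [(395,195),(430,455),(245,270),(265,415)]])
print('roof corners',[onz('wrist',*a2(*p),55,o2).round(1) for p in [(200,52),(42,72)]],[onz('wrist',*a1(*p),55,o1).round(1) for p in [(240,72),(323,608),(125,628)]])
# sight check in side
print(proj('side',[455,-208,79]),proj('side',[455,-208,57]))
E
```

```text
endA [ 621.7 -437.1   26.3] [0.6 0.3 0.3]
endB [ 535.  -474.8   25.4] [1.2 0.6 0.6]
[ 513.04691576 -179.02219313   26.32658086]
[ 426.43443819 -216.72094785   25.3968026 ]
[ 469.74067698 -197.87157049   25.86169173] 94.46577087082348
fence tips [array([ 515.9, -231.5,   39. ]), array([ 460.7, -256.7,   39. ]), array([ 489.6, -202. ,   39. ]), array([ 458.4, -215.3,   39. ])]
roof corners [array([ 530.3, -182.7,   55. ]), array([ 516.4, -150.4,   55. ])] [array([ 530.9, -183.7,   55. ]), array([ 414.1, -231.9,   55. ]), array([ 394.7, -184.6,   55. ])]
[303.32176964 220.75717169] [303.66870141 228.78331255]
```

```bash
python3 - <<'E'
from m import *
T('grip',None,a2(222,421),None,s(262,203)); T('grip',a1(264,417),a2(222,421),t(325,402),s(262,203))
print(proj('side',[458,-207,75]), onz('wrist',*a2(222,421),79,o2),onz('wrist',*a1(264,417),79,o1),onz('top',*t(325,402),79))
o=ctrl.get_obs();print(o['qpos'])
E
```

```text
grip [ 458.4 -210.7   80. ] [1.8 1.8]
grip [ 456.8 -210.9   79.4] [2.2 0.6 3.3 3.3]
[304.53780957 221.96249693] [ 456.51393822 -210.31734183   79.        ] [ 456.64505896 -213.13055612   79.        ] [ 454.0700008  -209.21151142   79.        ]
[-5.94525036e-01  2.12822653e-01  1.90806593e+00  5.85830533e-05
  1.01891736e+00  6.86676972e-01]
```

Emit:
move_arm(rows=[[5,6,0,0.18,-1],[10,12,0,0.36,-1],[15,18,-10,0.54,-1],[20,24,-20,0.72,-1],[25,30,-30,0.9,-1],[30,36,-50,1.08,-1],[35,42,-70,1.26,-1],[40,50,-90,1.44,-1],[43,56,-103,1.62,-1],[43,56,-103,1.678,-1],[43,56,-103,1.678,-1],[43,56,-103,1.678,-1]])

```text
t: 3.38
ee_pos: [458.3, -210.9, 131.6]
orientation: [0.915, 1.369, -0.912]
ft_force: [0.5, 0.4, 0.6]
width: 87.8
```

```bash
python3 - <<'E'
from h import *
im,o=snap('wrist','w3'); np.save('o_w3.npy',o,allow_pickle=True); print(o['ee_pos'],o['qpos'])
M=R.from_rotvec(o['orientation']).as_matrix(); print(np.arctan2(M[1,1],M[0,1]))
im,o=snap('side','s3'); crop(im,240,170,200,150,4,'s3z')
E
```

```text
[ 458.33664272 -210.87436394  131.55915034] [-0.45585298  0.38239514  1.95987549  0.0024002   0.79717501 -0.85235369]
0.3948261074112401
```

View pics/w3.png

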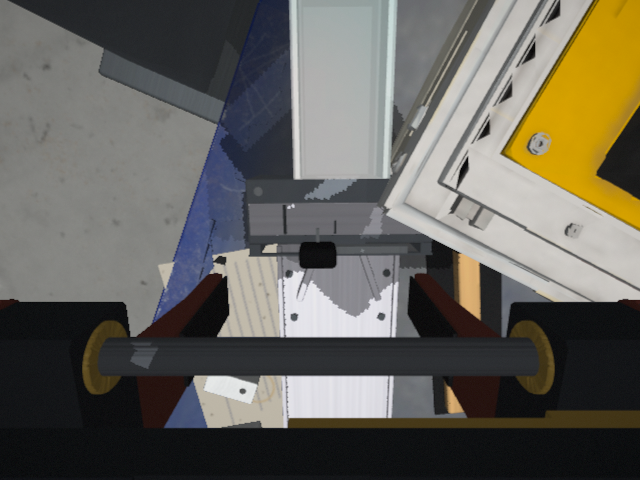

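View pics/s3z.png

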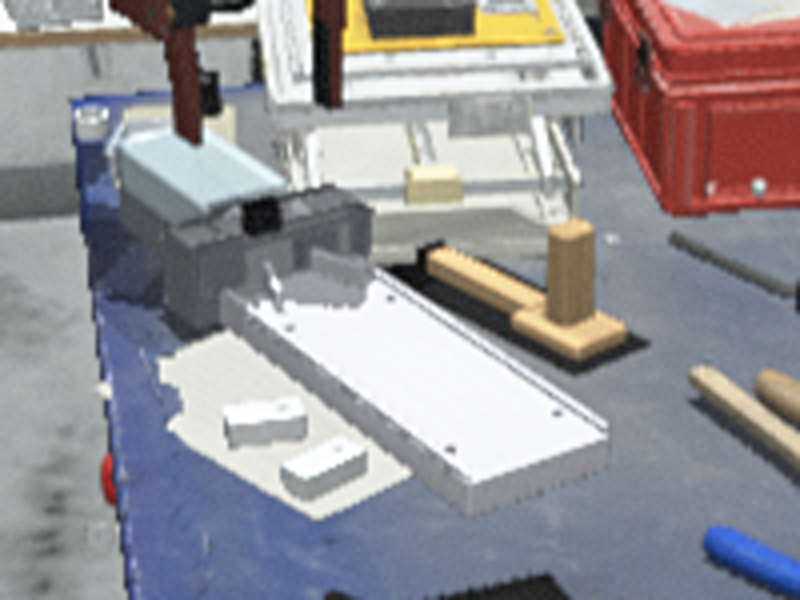

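```bash
python3 - <<'E'
from h import *
o3=np.load('o_w3.npy',allow_pickle=True).item()
c=(200+237/4,160+370/4)
print(tri([camray('wrist',386,208,o3),camray('top',*c)]))
o2=np.load('o_w2.npy',allow_pickle=True).item()
print(tri([camray('wrist',386,208,o3),camray('top',*c),camray('wrist',203,128,o2)]))
im=cv2.imread('pics/w3.png'); crop(im,230,170,200,150,4,'w3z')
print(onz('wrist',317.5,252,79,o3),onz('wrist',317.5,256,79,o3))
E
```

```text
(array([ 471.06403058, -160.76214074,  123.07200482]), [np.float64(0.4689791323350843), np.float64(0.4689791323351062)])
(array([ 471.22635654, -160.59400978,  123.55966197]), [np.float64(0.16860389471194412), np.float64(0.7764283803825491), np.float64(0.6091482737168622)])
[ 454.18489309 -204.61671082   79.        ] [ 455.18273985 -207.01717547   79.        ]
```

View pics/w3z.png

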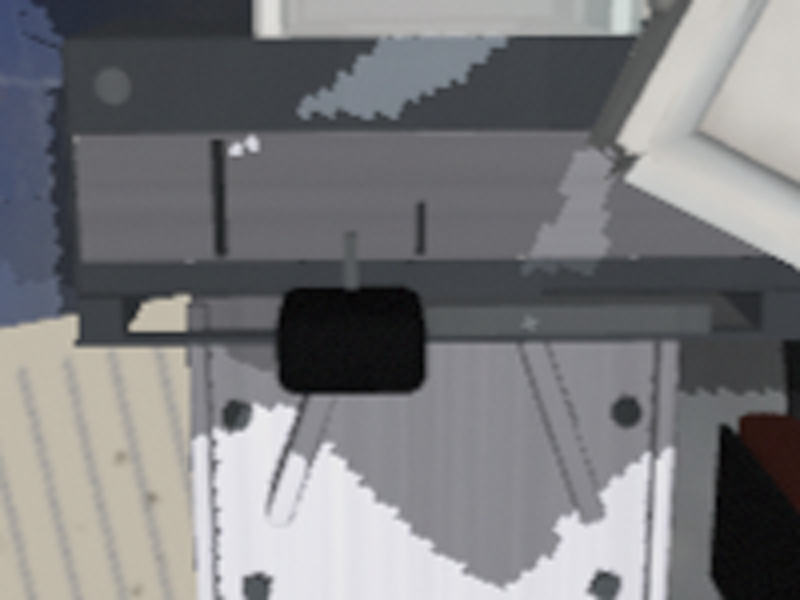

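Emit:
move_arm(rows=[[-2,4,-30,0.003,-1],[-2,4,-55,0.003,-1],[-2,4,-70,0.003,-1],[-2,4,-70,0.003,-1],[-2,4,-70,0.003,-0.3],[-2,4,-70,0.003,0.2],[-2,4,-70,0.003,0.6],[-2,4,-70,0.003,0.6],[-2,4,-70,0.003,0.6],[-2,4,-70,0.003,0.6]])

```text
t: 4.72
ee_pos: [455.9, -206.5, 61.2]
orientation: [0.912, 1.371, -0.909]
ft_force: [0.8, 0.4, 0.1]
width: 31.3
```

Emit:
move_arm(rows=[[0,0,0,0,0.6],[0,0,0,0,0.6],[0,0,0,0,0.6],[0,0,0,0,0.6]])

```text
t: 5.22
ee_pos: [456.0, -206.5, 61.2]
orientation: [0.912, 1.371, -0.909]
ft_force: [0.2, 0.2, -1.0]
width: 23.7
```

Emit:
move_arm(rows=[[-5,-2,0,0,0.6],[-10,-4,0,0,0.6],[-15,-6.3,0,0,0.6],[-20.4,-8.6,0,0,0.6],[-20.4,-8.6,0,0,0.6],[-20.4,-8.6,0,0,0.6],[-20.4,-8.6,0,0,0.6]])

```text
t: 6.1
ee_pos: [435.3, -215.1, 61.2]
orientation: [0.912, 1.371, -0.909]
ft_force: [-2.0, -3.1, 0.2]
width: 23.5
```

```bash
python3 - <<'E'
from h import *
im,o=snap('wrist','w4'); crop(im,230,120,200,150,4,'w4z');print(o['ft_force'])
E
```

```text
[-2.03616214 -3.13119704  0.22084752]
```

View pics/w4z.png

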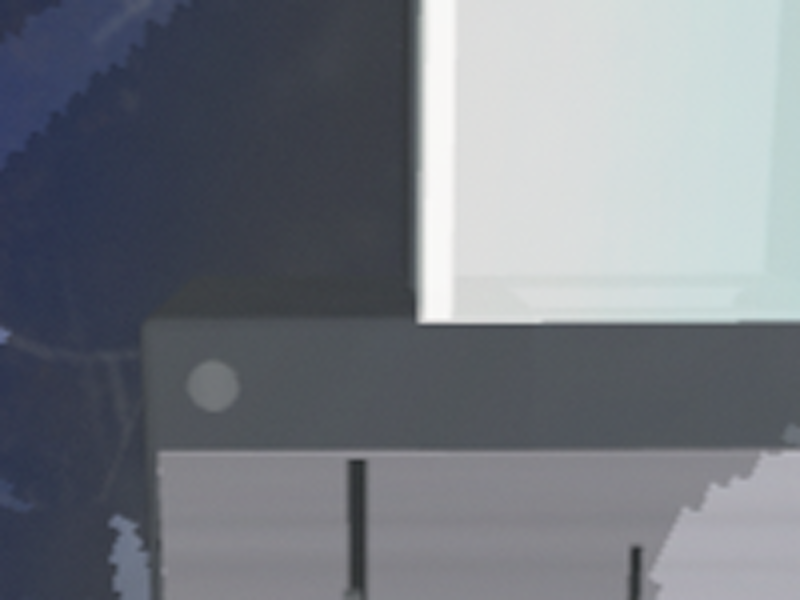

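```bash
python3 - <<'E'
from h import *
im=cv2.imread('pics/w4.png'); crop(im,230,200,200,150,4,'w4y')
E
```

```text
(no output)
```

View pics/w4y.png

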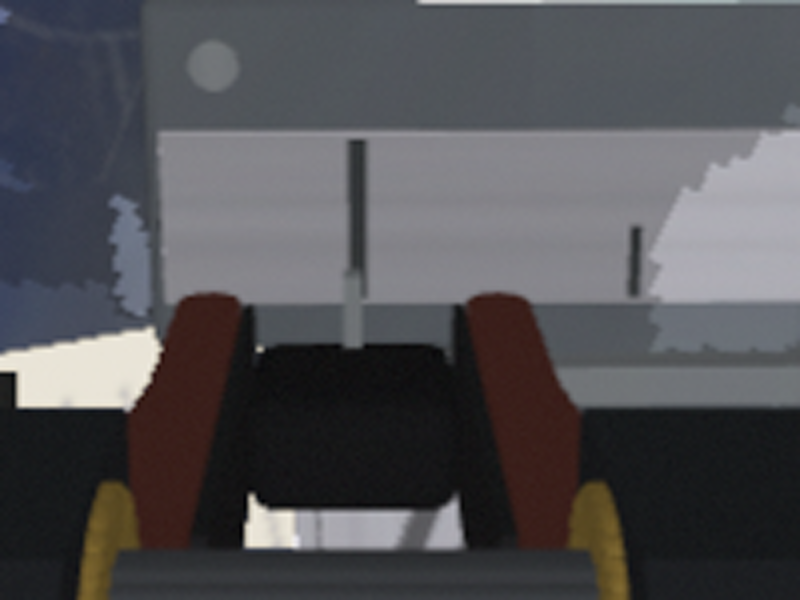

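Emit:
move_arm(rows=[[0,0,0,0,0.2],[0,0,0,0,0],[0,0,0,0,0],[0,0,30,0,0],[0,0,80,0,-0.3],[0,0,130,0,-0.5],[0,0,150,0,-0.5],[0,0,150,0,-0.5]])

```text
t: 7.15
ee_pos: [436.3, -215.5, 212.7]
orientation: [0.912, 1.367, -0.908]
ft_force: [0.0, -0.1, 0.1]
width: 65.9
```

```bash
python3 - <<'E'
from h import *
im,o=snap('wrist','w5'); np.save('o_w5.npy',o,allow_pickle=True); print(o['ee_pos'])
im,_=snap('top','t5'); crop(im,200,160,200,150,4,'t5z')
E
```

```text
[ 436.34628334 -215.48060582  212.72065939]
```

View pics/w5.png

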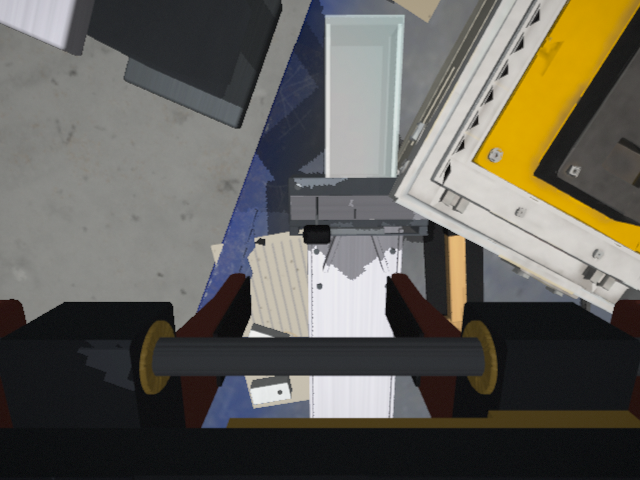

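View pics/t5z.png

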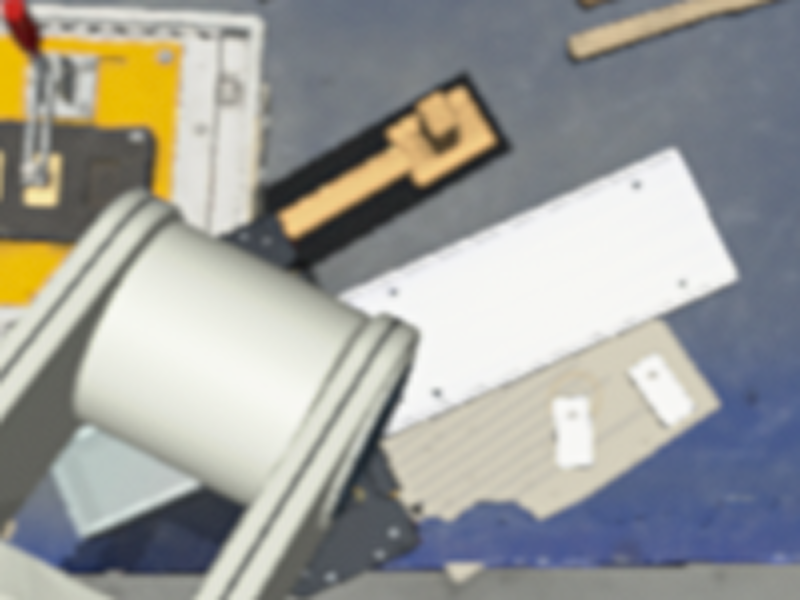

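Emit:
move_arm(rows=[[0,-14,0,-0.18,-0.15],[0,-28,0,-0.36,-0.15],[0,-42,0,-0.54,-0.15],[0,-56,0,-0.72,-0.15],[0,-70,0,-0.9,-0.15],[0,-84,-10,-1.08,-0.15],[0,-98,-20,-1.26,-0.15],[0,-112,-40,-1.44,-0.15],[0,-130,-70,-1.62,-0.15],[0,-150,-110,-1.8,-0.15],[0.5,-150,-110,-1.898,-0.15],[0.5,-150,-110,-1.898,-0.15]])

```text
t: 8.75
ee_pos: [434.3, -364.0, 98.2]
orientation: [2.183, 0.08, -2.188]
ft_force: [0.7, 0.9, 0.7]
width: 50.4
```

```bash
python3 - <<'E'
from h import *
im,o=snap('wrist','w6'); np.save('o_w6.npy',o,allow_pickle=True); print(o['ee_pos'])
M=R.from_rotvec(o['orientation']).as_matrix(); print(np.arctan2(M[1,1],M[0,1]))
for p in [(458.5,-352.7),(459.9,-374.9),(414.9,-377.6),(414.4,-356.1)]: print(proj('wrist',[*p,18],o))
E
```

```text
[ 434.28985755 -363.99141219   98.16026619]
-1.4987139659090416
[303.8136356  214.83622914]
[336.18979198 215.11909246]
[334.67257634 277.23808639]
[304.74859903 275.85220282]
```

View pics/w6.png

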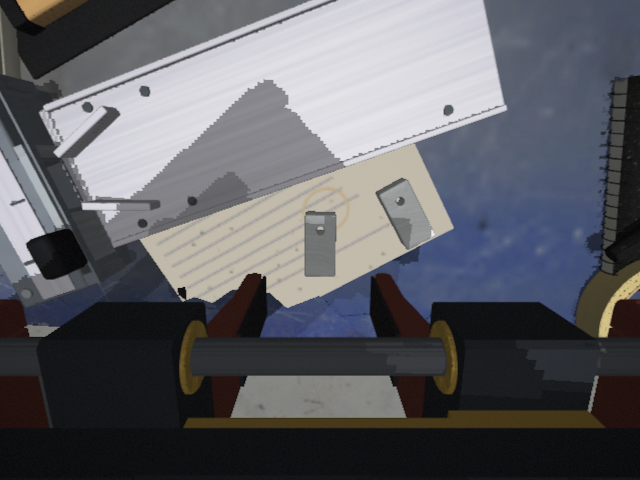

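Emit:
move_arm(rows=[[2.5,-1.3,-40,-0.004,-0.15],[2.5,-1.3,-75,-0.004,-0.15],[2.5,-1.3,-94,-0.004,-0.15],[2.5,-1.3,-94,-0.004,-0.15],[2.5,-1.3,-94,-0.004,0.3],[2.5,-1.3,-94,-0.004,0.7],[2.5,-1.3,-94,-0.004,0.7],[2.5,-1.3,-94,-0.004,0.7],[2.5,-1.3,-94,-0.004,0.7],[2.5,-1.3,-94,-0.004,0.7]])

```text
t: 10.05
ee_pos: [437.6, -365.8, 5.8]
orientation: [2.186, 0.076, -2.186]
ft_force: [0.6, 0.6, 6.4]
width: 22.0
```

Emit:
move_arm(rows=[[0,0,30,0,0.7],[0,0,70,0.1,0.7],[5,5,110,0.28,0.7],[10,10,110,0.46,0.7],[20,20,110,0.64,0.7],[30,35,110,0.82,0.7],[40,50,110,1.0,0.7],[50,65,110,1.18,0.7],[60,80,110,1.36,0.7],[65,89.4,110,1.54,0.7],[65,89.4,110,1.72,0.7],[65,89.4,100,1.9,0.7]])

```text
t: 11.55
ee_pos: [503.1, -276.4, 106.3]
orientation: [0.906, 1.372, -0.905]
ft_force: [-0.0, -1.0, -0.8]
width: 21.8
```

```bash
python3 - <<'E'
from h import *
im,o=snap('wrist','w7'); np.save('o_w7.npy',o,allow_pickle=True); print(o['ee_pos'],o['width'])
M=R.from_rotvec(o['orientation']).as_matrix(); print(np.arctan2(M[1,1],M[0,1]))
E
```

```text
[ 503.13089343 -276.4284355   106.30950749] 21.839165608269727
0.405185930003131
```

View pics/w7.png

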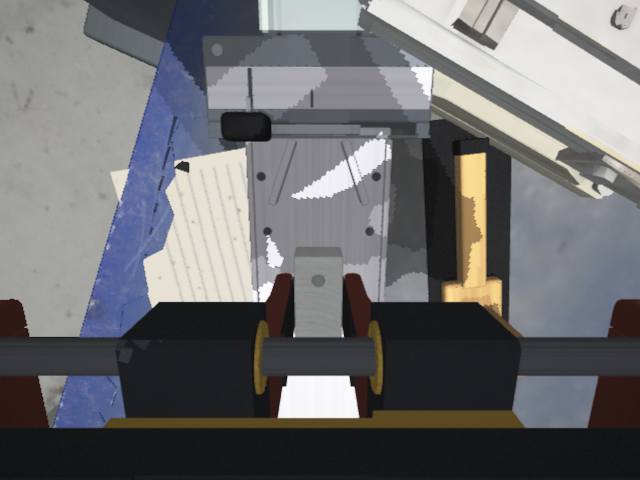

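Emit:
move_arm(rows=[[0,0,-30,-0.007,0.7],[0,0,-60,-0.007,0.7],[0,0,-72,-0.007,0.7],[0,0,-76.5,-0.007,0.7],[0,0,-76.5,-0.007,0.7],[0,0,-76.5,-0.007,0.35],[0,0,-76.5,-0.007,0.2],[0,0,-76.5,-0.007,0.2],[0,0,-50,-0.007,0.2],[0,0,-10,-0.007,0.2],[0,0,30,-0.007,-0.15]])

```text
t: 12.98
ee_pos: [501.9, -275.9, 135.7]
orientation: [0.906, 1.376, -0.906]
ft_force: [0.2, -0.3, 0.5]
width: 41.9
```

```bash
python3 - <<'E'
from h import *
im,o=snap('wrist','w8'); np.save('o_w8.npy',o,allow_pickle=True); print(o['ee_pos'],o['width'])
im,_=snap('side','s8'); crop(im,240,170,200,150,4,'s8z')
E
```

```text
[ 501.86376567 -275.86372164  135.6697716 ] 41.88839242499592
```

View pics/s8z.png

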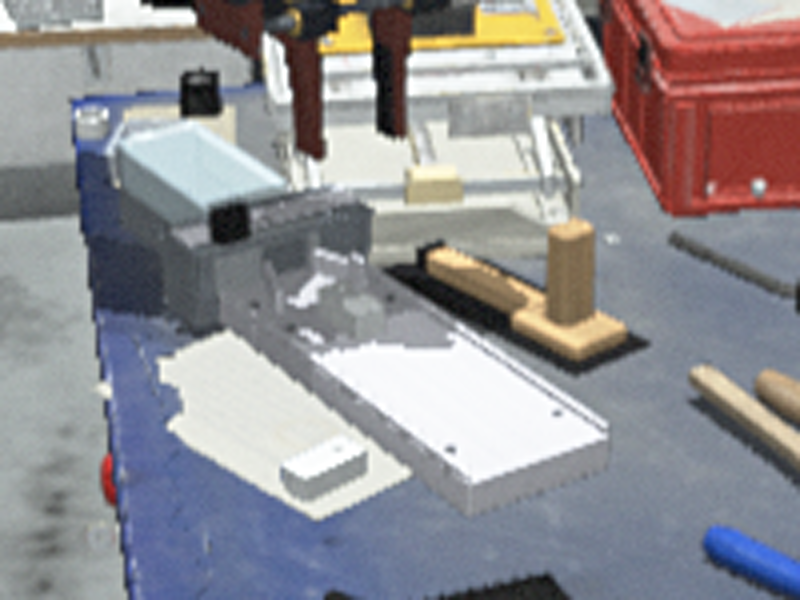

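View pics/w8.png

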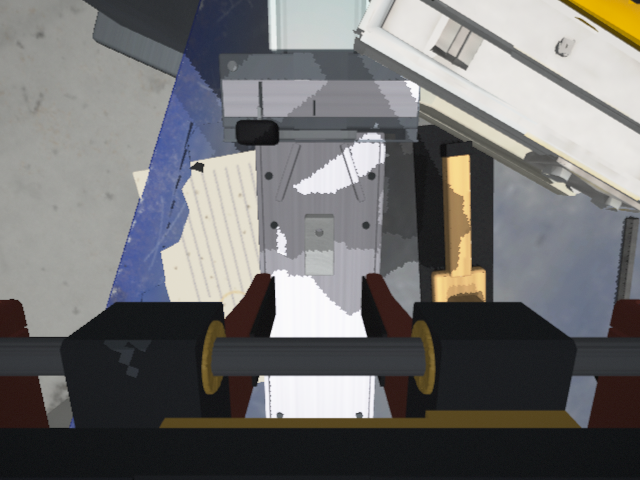

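Emit:
move_arm(rows=[[-4,-15,0,-0.17,-0.15],[-8,-30,0,-0.35,-0.15],[-13,-50,0,-0.52,-0.15],[-18,-70,0,-0.7,-0.15],[-23,-90,-10,-0.87,-0.15],[-28,-110,-20,-1.05,-0.15],[-34,-130,-30,-1.22,-0.15],[-38.4,-148,-40,-1.386,-0.15],[-38.4,-148,-40,-1.386,-0.15],[-38.4,-148,-40,-1.386,-0.15]])

```text
t: 14.32
ee_pos: [466.0, -424.7, 98.6]
orientation: [1.878, 0.571, -1.886]
ft_force: [0.2, -0.1, 0.4]
width: 50.4
```

```bash
python3 - <<'E'
from h import *
im,o=snap('wrist','w9'); np.save('o_w9.npy',o,allow_pickle=True); print(o['ee_pos'],o['width'])
M=R.from_rotvec(o['orientation']).as_matrix(); print(np.arctan2(M[1,1],M[0,1]))
for p in [(476.8,-401.6),(487.4,-421.5),(450.8,-444.7),(439.1,-427.3)]: print(proj('wrist',[*p,18],o).round(1))
crop(im,220,150,200,150,4,'w9z')
E
```

```text
[ 466.01839856 -424.72203855   98.55846269] 50.39097464931569
-0.9777785485678524
[299.  218.8]
[331.5 222.1]
[329.2 281.1]
[300.2 281.2]
```

View pics/w9z.png

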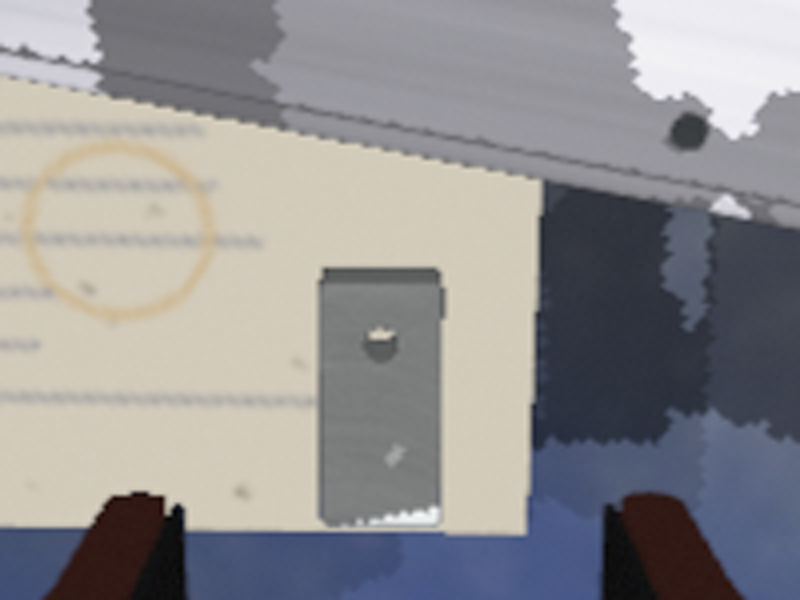

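```bash
python3 - <<'E'
from h import *
o=np.load('o_w9.npy',allow_pickle=True).item()
for q in [(320,283),(440,283),(320,525),(440,525),(380,404)]: print(onz('wrist',220+q[0]/4,150+q[1]/4,18,o).round(1))
E
```

```text
[ 476.  -402.9   18. ]
[ 487.6 -420.1   18. ]
[ 439.  -427.2   18. ]
[ 451.  -445.2   18. ]
[ 463.8 -423.6   18. ]
```

Target TCP (463.7, -423.7, 4.5).

Emit:
move_arm(rows=[[-2.3,1,-40,0,-0.15],[-2.3,1,-75,0,-0.15],[-2.3,1,-93,0,-0.15],[-2.3,1,-93,0,-0.15],[-2.3,1,-93,0,0.3],[-2.3,1,-93,0,0.7],[-2.3,1,-93,0,0.7],[-2.3,1,-93,0,0.7],[-2.3,1,-93,0,0.7],[-2.3,1,-93,0,0.7]])

```text
t: 15.62
ee_pos: [464.4, -424.1, 6.8]
orientation: [1.878, 0.569, -1.885]
ft_force: [0.3, 0.6, 6.2]
width: 21.5
```

Emit:
move_arm(rows=[[0,0,30,0,0.7],[0,0,70,0.17,0.7],[5,8,90,0.35,0.7],[15,20,90,0.52,0.7],[25,40,90,0.7,0.7],[35,60,90,0.87,0.7],[45,80,90,1.05,0.7],[58.8,99.8,90,1.22,0.7],[58.8,99.8,90,1.376,0.7],[58.8,99.8,80,1.376,0.7],[58.8,99.8,70,1.376,0.7],[58.8,99.8,70,1.376,0.7]])

```text
t: 17.12
ee_pos: [522.1, -324.0, 75.3]
orientation: [0.913, 1.367, -0.911]
ft_force: [-0.8, -0.8, -0.6]
width: 21.8
```

```bash
python3 - <<'E'
from h import *
im,o=snap('wrist','w10'); np.save('o_w10.npy',o,allow_pickle=True); print(o['ee_pos'],o['width'])
M=R.from_rotvec(o['orientation']).as_matrix(); print(np.arctan2(M[1,1],M[0,1]))
E
```

```text
[ 522.11334071 -324.00099156   75.2759255 ] 21.78511408379722
0.39585810478505384
```

View pics/w10.png

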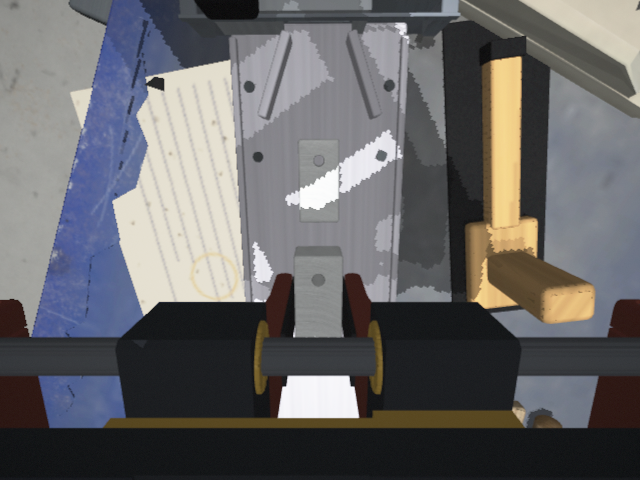

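Emit:
move_arm(rows=[[0,0,-25,0.002,0.7],[0,0,-40,0.002,0.7],[0,0,-45,0.002,0.7],[0,0,-45,0.002,0.7],[0,0,-45,0.002,0.35],[0,0,-45,0.002,0.2],[0,0,-45,0.002,0.2],[0,0,-10,0.002,0.2],[0,0,40,0.002,0.2],[0,0,80,0.002,-0.3],[0,0,80,0.002,-0.3]])

```text
t: 18.55
ee_pos: [524.5, -325.5, 159.6]
orientation: [0.91, 1.359, -0.908]
ft_force: [0.1, 0.1, -0.7]
width: 51.8
```

```bash
python3 - <<'E'
from h import *
im,o=snap('wrist','w11'); np.save('o_w11.npy',o,allow_pickle=True); print(o['ee_pos'],o['width'])
im,_=snap('side','s11'); crop(im,340,170,100,120,5,'s11z')
im,_=snap('top','t11'); crop(im,200,160,200,150,4,'t11z')
E
```

```text
[ 524.50044651 -325.48389949  159.59948885] 51.77939692636604
```

View pics/w11.png

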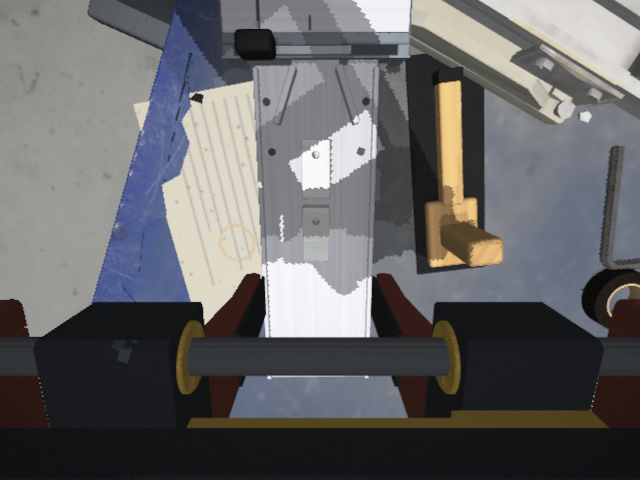

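View pics/s11z.png

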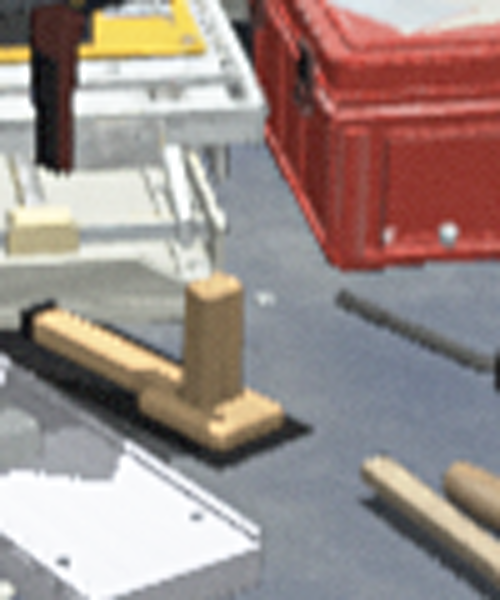

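View pics/t11z.png

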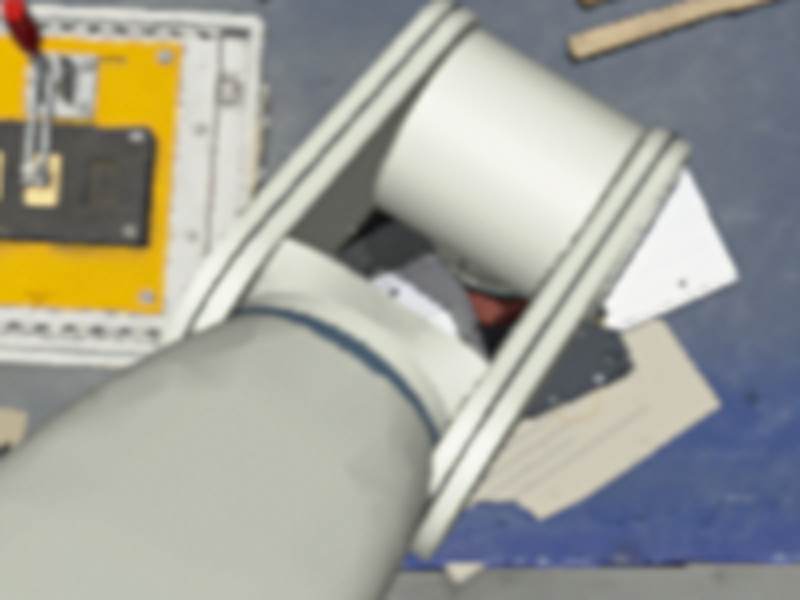

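```bash
python3 - <<'E'
from h import *
o=np.load('o_w11.npy',allow_pickle=True).item()
s=lambda u,v:(340+u/5,170+v/5)
print(tri([camray('wrist',485,248,o),camray('side',*s(215,287))]))
W=lambda u,v,z:onz('wrist',u,v,z,o).round(1)
print('tip',W(449,78,16),'rest corners',W(418,272,3),W(488,264,3),W(407,58,3),W(483,62,3))
print('heel corners at z=15',W(426,202,15),W(478,198,15),W(428,265,15))
print('bar',W(436,82,17),W(462,82,17),W(440,190,17),W(464,190,17))
E
```

```text
(array([ 638.22543207, -278.76037499,   74.72913279]), [np.float64(3.0950301765779837), np.float64(3.095030176577958)])
tip [ 572.  -171.1   16. ] rest corners [ 628.2 -328.1    3. ] [ 685.6 -295.6    3. ] [ 536.6 -167.2    3. ] [ 595.3 -145.7    3. ]
heel corners at z=15 [ 600.7 -266.    15. ] [ 640.6 -245.5   15. ] [ 628.5 -316.3   15. ]
bar [ 563.7 -178.    17. ] [ 582.7 -170.    17. ] [ 606.3 -252.2   17. ] [ 625.2 -244.3   17. ]
```

Emit:
move_arm(rows=[[20,10,0,0.02,-0.3],[45,20,0,0.05,-0.3],[75,32,0,0.09,-0.3],[100,43,0,0.12,-0.3],[110,48,0,0.124,-0.3],[110,48,0,0.124,-0.3],[110,48,0,0.124,-0.3]])

```text
t: 19.58
ee_pos: [631.0, -275.8, 154.4]
orientation: [0.817, 1.41, -0.816]
ft_force: [-0.1, -0.3, 0.3]
width: 57.3
```

```bash
python3 - <<'E'
from h import *
im,o=snap('wrist','w12'); np.save('o_w12.npy',o,allow_pickle=True); print(o['ee_pos'],o['width'])
M=R.from_rotvec(o['orientation']).as_matrix(); print(np.arctan2(M[1,1],M[0,1]))
im,_=snap('side','s12'); crop(im,300,150,130,110,5,'s12z')
E
```

```text
[ 631.03374575 -275.84196874  154.42476139] 57.25385312777031
0.5218163337047674
```

View pics/w12.png

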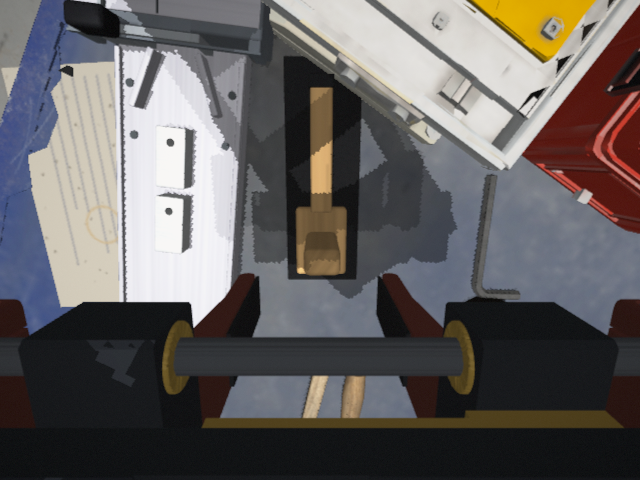

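View pics/s12z.png

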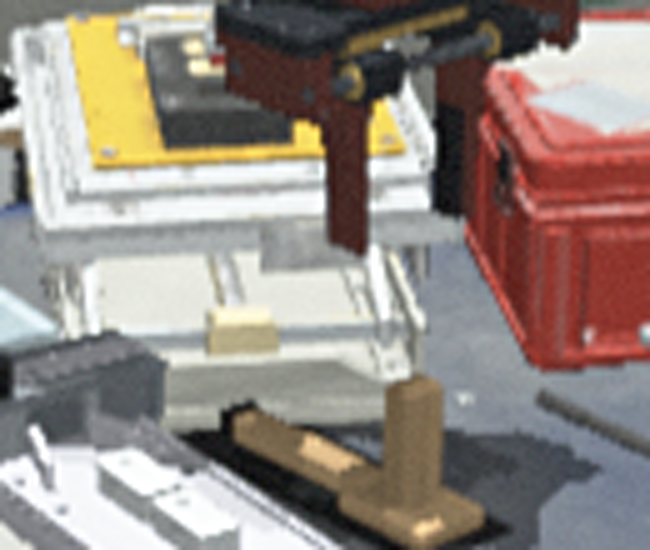

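```bash
python3 - <<'E'
from h import *
im=cv2.imread('pics/w12.png'); im=np.clip(im.astype(float)*1.5,0,255).astype(np.uint8); crop(im,270,40,110,250,3,'w12b')
crop(im,280,190,90,100,7,'w12z')
E
```

```text
(no output)
```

View pics/w12z.png

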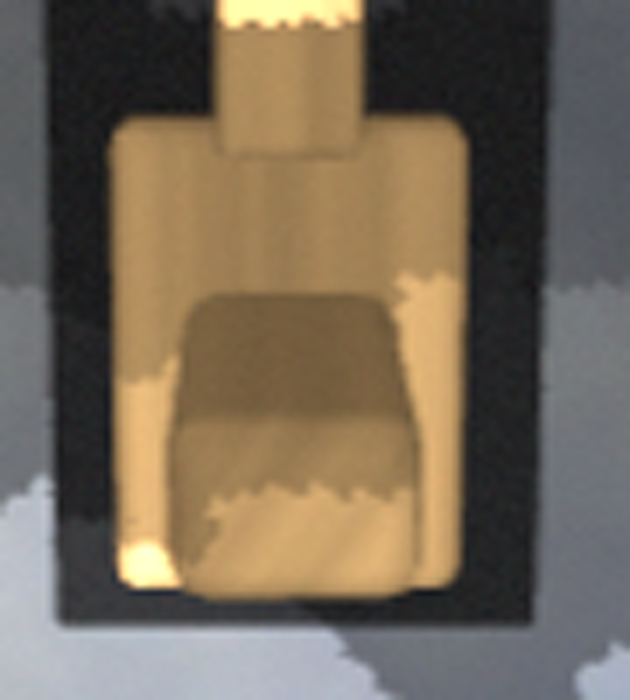

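View pics/w12b.png

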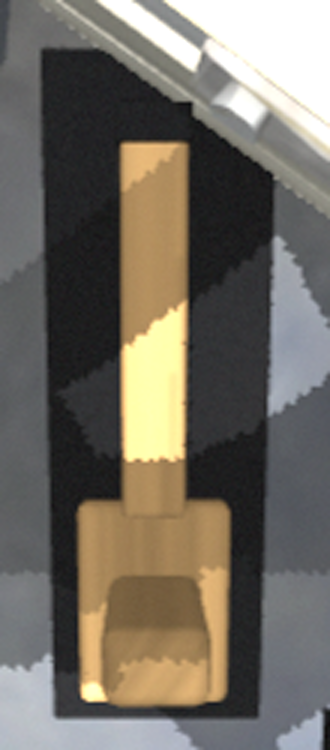

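```bash
python3 - <<'E'
from h import *
o=np.load('o_w12.npy',allow_pickle=True).item()
q=lambda u,v:(280+u/7,190+v/7)
H=onz('wrist',*q(295,508),78,o);print('handle',H)
a,b=onz('wrist',*q(170,508),78,o),onz('wrist',*q(420,508),78,o);print(np.linalg.norm(a-b), np.linalg.norm(onz('wrist',*q(295,420),78,o)-onz('wrist',*q(295,597),78,o)))
b2=lambda u,v:(270+u/3,40+v/3)
P=[onz('wrist',*b2(*p),17,o) for p in [(121,145),(188,145),(122,450),(186,450)]]
m1=(P[0]+P[1])/2;m2=(P[2]+P[3])/2;d=(m1-m2)[:2];print('bar',m1,m2,np.arctan2(d[1],d[0]))
C=[onz('wrist',*b2(*p),3,o).round(1) for p in [(41,48),(273,170),(55,718),(258,716)]];print('pad',C)
# heel corners z=15
Q=[onz('wrist',*q(*p),15,o).round(1) for p in [(110,118),(468,118)]];print('heel front',Q)
# side check of handle top
print(proj('side',[H[0],H[1],78]),'seen',300+413/5,150+388/5)
print(tri([camray('wrist',*q(295,508),o),camray('side',300+413/5,150+388/5)]))
E
```

```text
handle [ 636.01437246 -280.82964643   78.        ]
24.99630215536935 18.501654824014935
bar [ 574.58348695 -173.8334346    17.        ] [ 613.89826823 -242.1893017    17.        ] 2.0927422765497106
pad [array([ 535.3, -166. ,    3. ]), array([ 604.9, -161. ,    3. ]), array([ 629.4, -330.2,    3. ]), array([ 683.7, -298.3,    3. ])]
heel front [array([ 602.2, -265.5,   15. ]), array([ 640. , -243.9,   15. ])]
[381.23327926 227.27688235] seen 382.6 227.6
(array([ 637.73525757, -281.41003931,   76.90698485]), [np.float64(1.5336504387316192), np.float64(1.5336504387316061)])
```

```bash
python3 - <<'E'
from h import *
o=np.load('o_w12.npy',allow_pickle=True).item()
for p in [(430,138),(508,166),(270,15)]:
  print(p,onz('wrist',*p,120,o).round(),onz('wrist',*p,60,o).round())
c=np.array([636.5,-281]);jx=np.array([.867,.498]);d=np.array([-.498,.867])
for a in(-89,89):
  for b in(-38,38): print((c+a*jx+b*d).round())
E
```

```text
(430, 138) [ 644. -182.  120.] [ 659. -171.   60.]
(508, 166) [ 689. -173.  120.] [ 717. -159.   60.]
(270, 15) [ 544. -173.  120.] [ 527. -159.   60.]
[ 578. -358.]
[ 540. -292.]
[ 733. -270.]
[ 695. -204.]
```

Emit:
move_arm(rows=[[5.5,-5.2,-20,0,-0.3],[5.5,-5.2,-50,0,-0.3],[5.5,-5.2,-85,0,-0.3],[5.5,-5.2,-110,0,-0.3],[5.5,-5.2,-117,0,-0.3],[5.5,-5.2,-117,0,-0.1],[5.5,-5.2,-117,0,0.3],[5.5,-5.2,-117,0,0.6],[5.5,-5.2,-117,0,0.6],[5.5,-5.2,-117,0,0.6],[5.5,-5.2,-117,0,0.6],[5.5,-5.2,-117,0,0.6]])

```text
t: 21.18
ee_pos: [637.1, -281.7, 38.8]
orientation: [0.818, 1.407, -0.816]
ft_force: [-0.8, 0.9, 5.4]
width: 25.8
```

Emit:
move_arm(rows=[[0,0,4,0,0.6],[5,-9,6,0,0.6],[15,-26,7,0,0.6],[25,-43,10,0,0.6],[30,-55,25,0,0.6],[30,-70,50,0,0.6],[25,-95,70,0,0.6],[10,-120,75,-0.04,0.6],[-10,-145,75,-0.08,0.6],[-30,-175,75,-0.124,0.6],[-47.6,-200.3,75,-0.124,0.6],[-47.6,-200.3,75,-0.124,0.6]])

```text
t: 22.68
ee_pos: [588.1, -484.3, 114.7]
orientation: [0.914, 1.365, -0.913]
ft_force: [0.7, 0.1, -1.5]
width: 26.0
```

```bash
python3 - <<'E'
from h import *
im,o=snap('wrist','w13'); np.save('o_w13.npy',o,allow_pickle=True); print(o['ee_pos'],o['width'])
M=R.from_rotvec(o['orientation']).as_matrix(); print(np.arctan2(M[1,1],M[0,1]))
im,_=snap('side','s13'); crop(im,240,150,200,150,4,'s13z')
E
```

```text
[ 588.06851257 -484.26980567  114.65239394] 26.044320676696028
0.3944139481967228
```

View pics/w13.png

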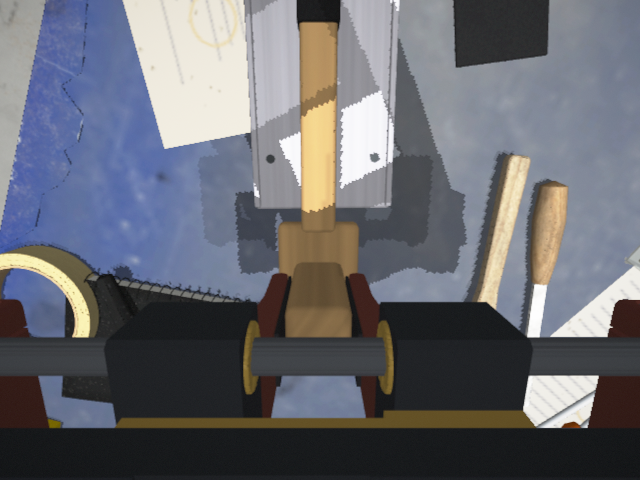

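View pics/s13z.png

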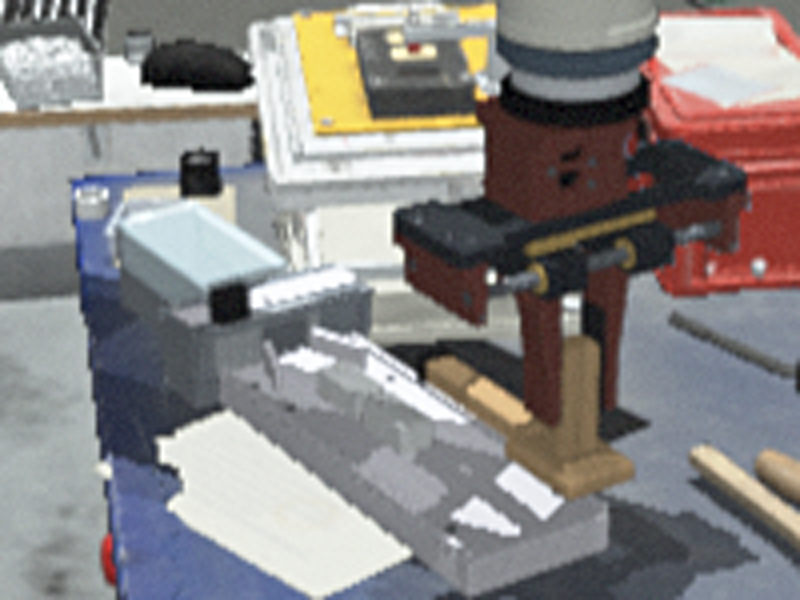

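Emit:
move_arm(rows=[[1.8,0.8,-20,0.004,0.6],[1.8,0.8,-40,0.004,0.6],[1.8,0.8,-50,0.004,0.6],[1.8,0.8,-53.5,0.004,0.6],[1.8,0.8,-53.5,0.004,0.6],[1.8,0.8,-53.5,0.004,0.6]])

```text
t: 23.52
ee_pos: [591.8, -481.6, 61.6]
orientation: [0.91, 1.366, -0.907]
ft_force: [0.3, -0.5, -1.0]
width: 26.1
```

```bash
python3 - <<'E'
from h import *
im,o=snap('wrist','w14'); np.save('o_w14.npy',o,allow_pickle=True); print(o['ee_pos'],o['width'],o['ft_force'])
M=R.from_rotvec(o['orientation']).as_matrix(); print(np.arctan2(M[1,1],M[0,1]))
im,_=snap('side','s14'); crop(im,280,200,130,110,6,'s14z')
E
```

```text
[ 591.75708351 -481.60929441   61.57810799] 26.069308712452163 [ 0.29486922 -0.51895846 -1.0422154 ]
0.40058367445888693
```

View pics/w14.png

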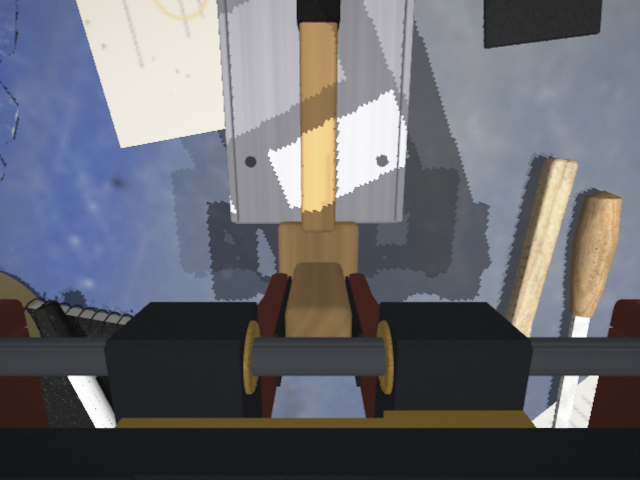

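View pics/s14z.png

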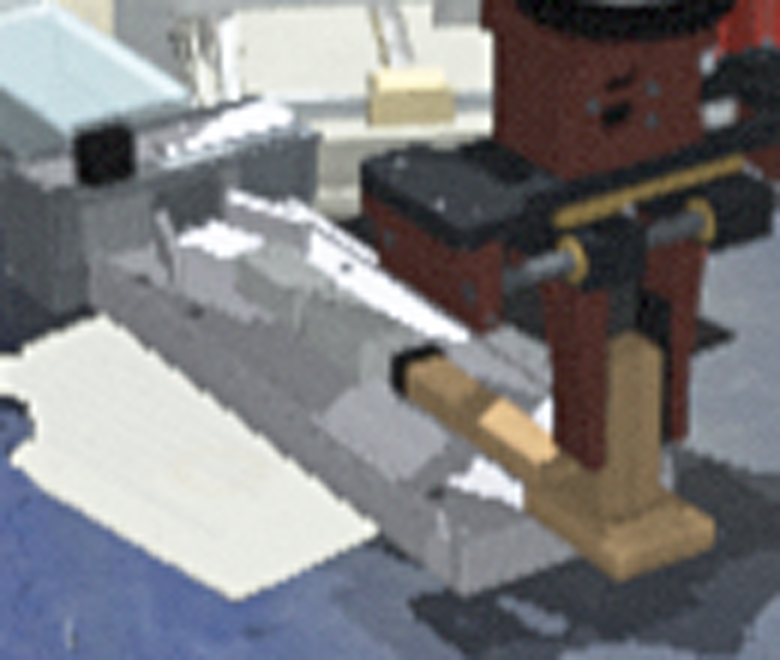

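Emit:
move_arm(rows=[[-1.3,-0.8,-1,0.004,0.6],[-5,7.5,-1,0.004,0.6],[-8.5,16,-1,0.004,0.6],[-12,24.5,-1,0.004,0.6],[-16,33,-1,0.004,0.6],[-19.5,41.5,-1,0.004,0.6],[-23,50,-1,0.004,0.6],[-27,58.5,-1,0.004,0.6],[-30.5,67,-1,0.004,0.6],[-34,75.5,-1,0.004,0.6],[-38,84,-1,0.004,0.6],[-41.5,92.5,-1,0.004,0.6]])

```text
t: 25.12
ee_pos: [550.0, -388.6, 60.7]
orientation: [0.907, 1.368, -0.904]
ft_force: [1.3, -0.2, -1.3]
width: 26.0
```

```bash
python3 - <<'E'
from h import *
im,o=snap('wrist','w15'); np.save('o_w15.npy',o,allow_pickle=True); print(o['ee_pos'],o['width'],o['ft_force'])
M=R.from_rotvec(o['orientation']).as_matrix(); print(np.arctan2(M[1,1],M[0,1]))
E
```

```text
[ 549.95394518 -388.60466438   60.70532327] 26.028476171115255 [ 1.32072782 -0.21097839 -1.25603033]
0.40448746984842765
```

View pics/w15.png

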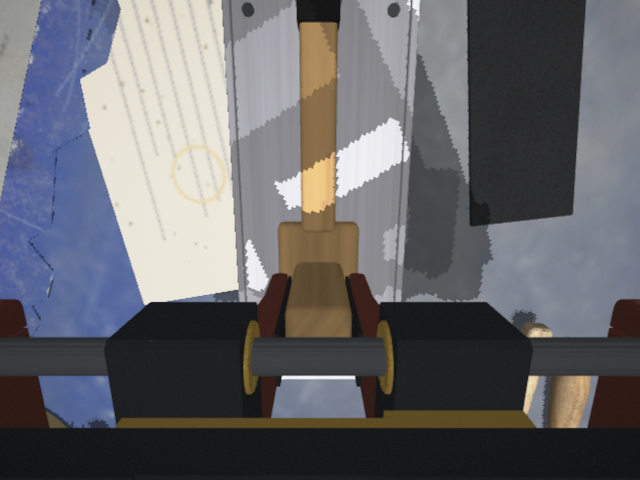

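```bash
python3 - <<'E'
from h import *
im,_=snap('side','s15'); crop(im,280,190,130,110,6,'s15z')
E
```

```text
(no output)
```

View pics/s15z.png

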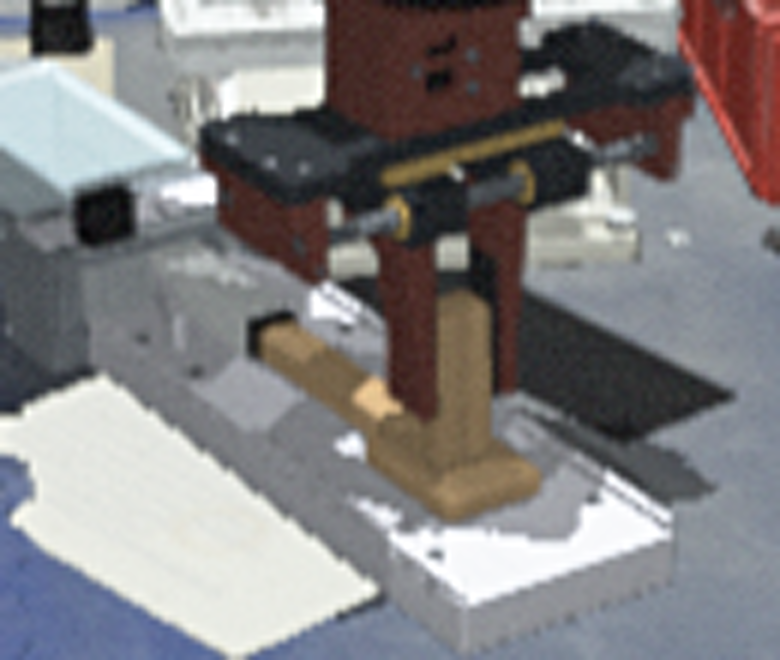

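Emit:
move_arm(rows=[[-3,8.5,0,-0.003,0.6],[-7,17,0,-0.006,0.6],[-11,26,0,-0.006,0.6],[-14.5,35,0,-0.006,0.6],[-18.5,44,0,-0.006,0.6],[-22,53,0,-0.006,0.6],[-26,62,0,-0.006,0.6],[-30,71,0,-0.006,0.6],[-33.5,80,0,-0.006,0.6],[-37.5,89,0,-0.006,0.6],[-41,98,0,-0.006,0.6],[-45,106.3,0,-0.006,0.6]])

```text
t: 26.72
ee_pos: [504.4, -281.1, 60.5]
orientation: [0.911, 1.367, -0.909]
ft_force: [0.0, 0.8, -1.4]
width: 25.8
```

```bash
python3 - <<'E'
from h import *
im,o=snap('wrist','w16'); np.save('o_w16.npy',o,allow_pickle=True); print(o['ee_pos'],o['width'],o['ft_force'])
im,_=snap('side','s16'); crop(im,250,190,130,110,6,'s16z')
E
```

```text
[ 504.36616726 -281.06006854   60.52453837] 25.805165267394628 [ 0.03267806  0.75860534 -1.36006685]
```

View pics/w16.png

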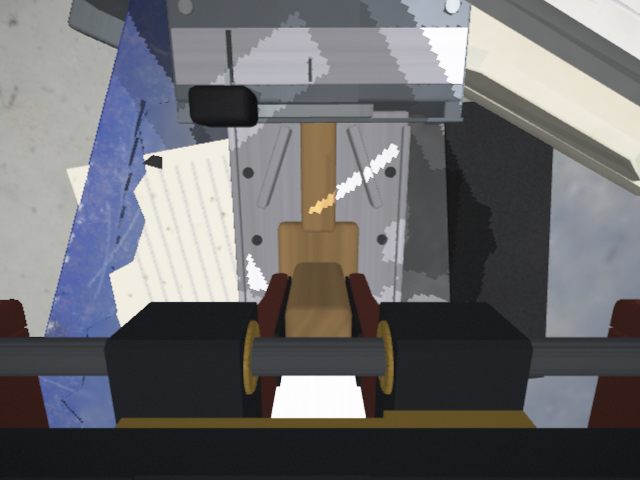

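View pics/s16z.png

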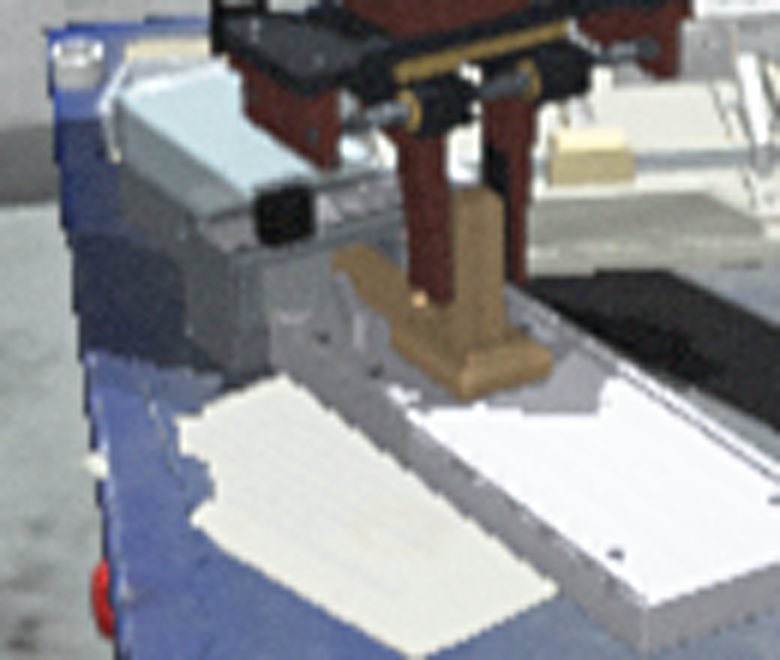

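Emit:
move_arm(rows=[[-1.5,3.7,0,0,0.6],[-3,7.4,0,0,0.6],[-3,7.4,0,0,0.6],[-3,7.4,0,0,0.6],[-3,7.4,0,0,0.6]])

```text
t: 27.45
ee_pos: [500.9, -273.4, 60.4]
orientation: [0.911, 1.368, -0.908]
ft_force: [0.3, 0.3, -0.5]
width: 25.7
```

```bash
python3 - <<'E'
from h import *
im,o=snap('side','s17'); crop(im,255,190,80,60,10,'s17z')
im,_=snap('top','t17'); crop(im,200,220,100,75,8,'t17z')
E
```

```text
(no output)
```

View pics/s17z.png

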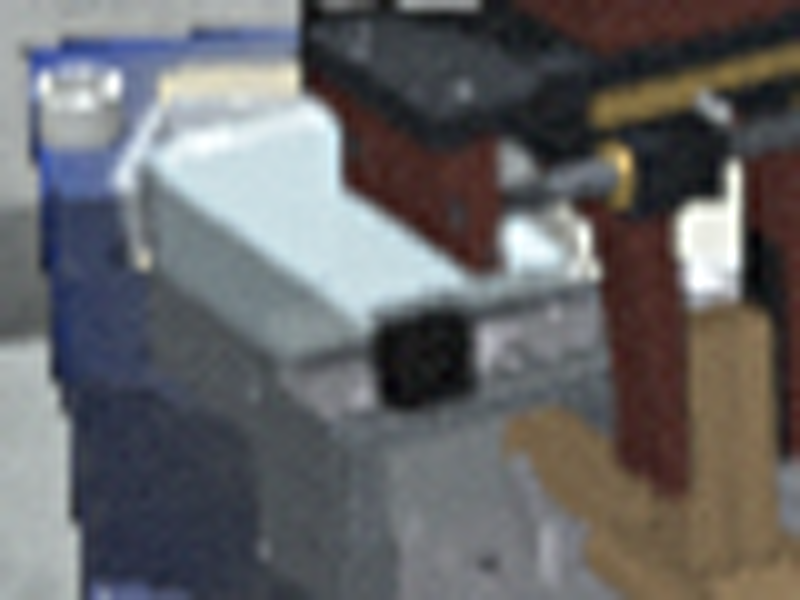

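View pics/t17z.png

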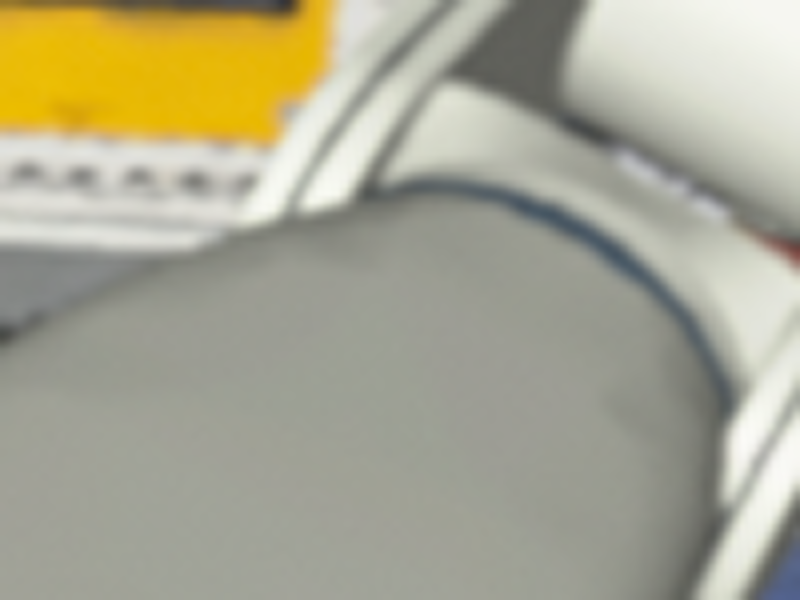

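Emit:
move_arm(rows=[[4,-10,0,0,0.6],[9,-22,0,0,0.6],[14,-34,0,0,0.6],[19,-46,0,0,0.6],[24.5,-58,0,0,0.6],[30,-71,0,0,0.6],[35.5,-84,0,0,0.6],[42,-99,0,0,0.6],[48,-114,0,0,0.6],[55,-130,0,0,0.6],[61.5,-146,2,0,0.6],[61.5,-146,10,0,0.6]])

```text
t: 29.05
ee_pos: [562.5, -420.4, 70.1]
orientation: [0.912, 1.368, -0.909]
ft_force: [0.1, 1.2, -2.3]
width: 26.1
```

Emit:
move_arm(rows=[[0,-10,30,0,0.6],[5,-25,60,0.03,0.6],[20,-30,80,0.06,0.6],[50,-30,80,0.09,0.6],[80,-25,80,0.12,0.6],[100,-15,80,0.125,0.6],[100,-15,80,0.125,0.6]])

```text
t: 29.92
ee_pos: [663.5, -433.8, 149.9]
orientation: [0.815, 1.41, -0.812]
ft_force: [-0.7, 0.8, -1.7]
width: 26.0
```

```bash
python3 - <<'E'
from h import *
im,o=snap('wrist','w18'); np.save('o_w18.npy',o,allow_pickle=True); print(o['ee_pos'],o['width'])
M=R.from_rotvec(o['orientation']).as_matrix(); print(np.arctan2(M[1,1],M[0,1]))
im,o=snap('side','s18'); crop(im,255,180,80,60,10,'s18z')
im,_=snap('top','t18'); crop(im,200,160,200,150,4,'t18z')
E
```

```text
[ 663.45177261 -433.83049316  149.87457298] 25.966944775508605
0.5251734922612376
```

View pics/s18z.png

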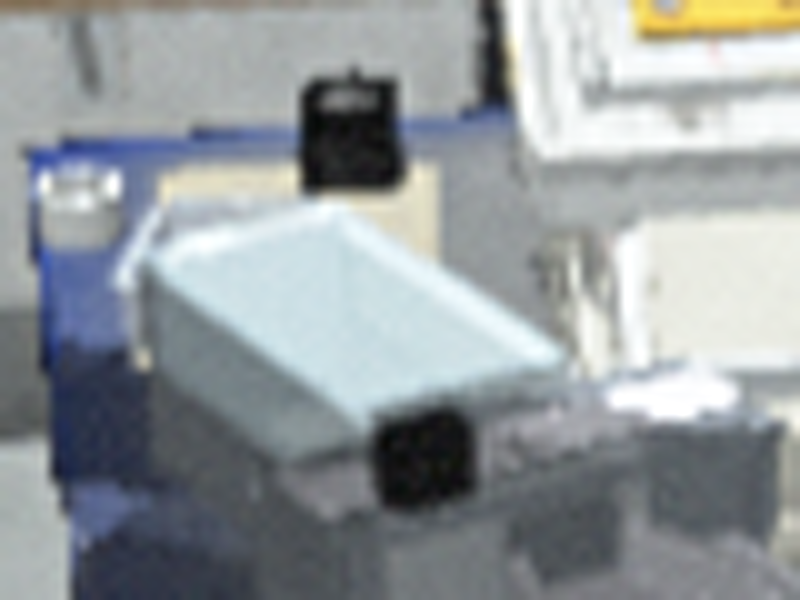

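View pics/t18z.png

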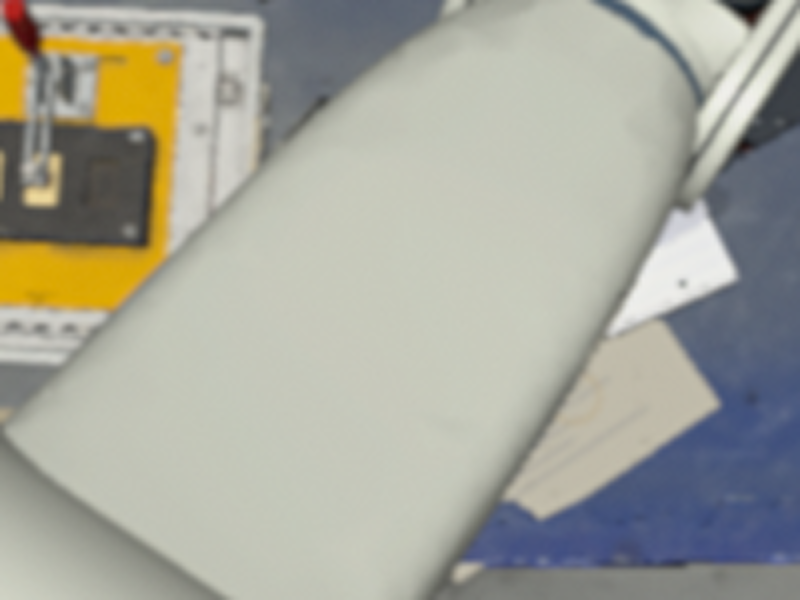

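View pics/w18.png

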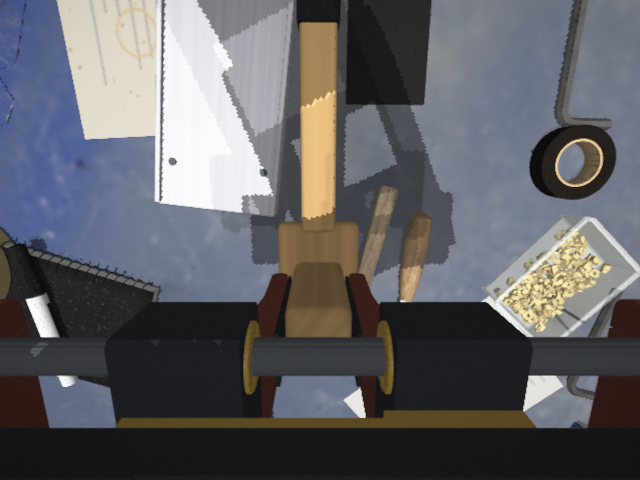

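Emit:
move_arm(rows=[[2,20,0,-0.003,0.6],[4,45,-10,-0.003,0.6],[6,70,-30,-0.003,0.6],[8.5,91,-60,-0.003,0.6],[8.5,91,-85,-0.003,0.6],[8.5,91,-95,-0.003,0.6],[8.5,91,-98,-0.003,0.6],[8.5,91,-98,-0.003,0.6]])

```text
t: 31.08
ee_pos: [670.4, -345.4, 52.5]
orientation: [0.82, 1.408, -0.817]
ft_force: [1.1, -0.0, -1.2]
width: 25.8
```

```bash
python3 - <<'E'
from h import *
im,o=snap('wrist','w19'); np.save('o_w19.npy',o,allow_pickle=True); print(o['ee_pos'],o['width'])
M=R.from_rotvec(o['orientation']).as_matrix(); print(np.arctan2(M[1,1],M[0,1]))
im,_=snap('side','s19'); crop(im,260,170,160,120,5,'s19z')
E
```

```text
[ 670.36480839 -345.38024015   52.50844702] 25.811848148546733
0.5192751673150503
```

View pics/w19.png

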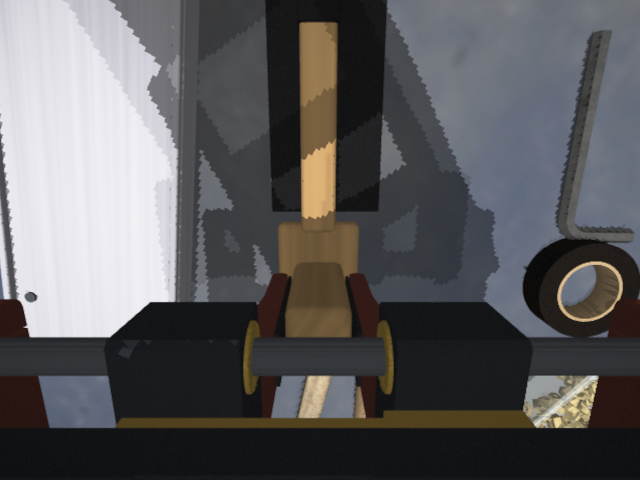

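View pics/s19z.png

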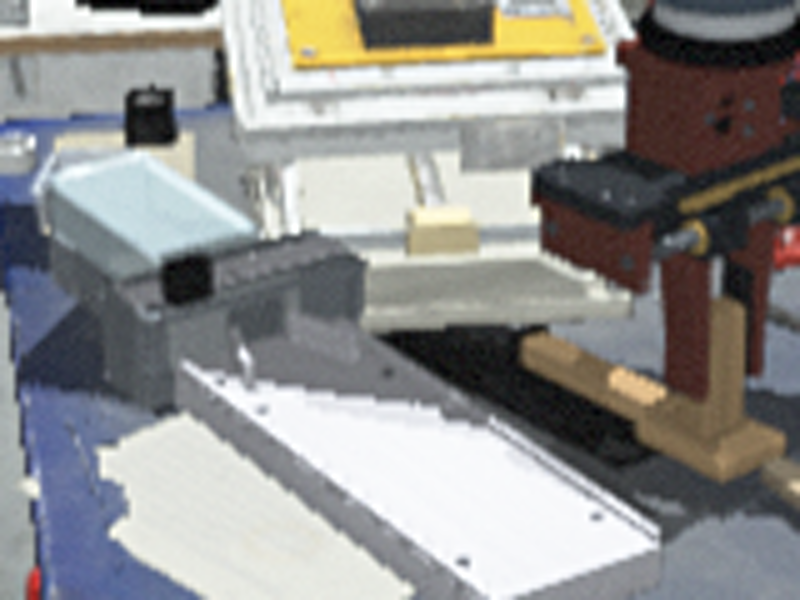

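Emit:
move_arm(rows=[[-5,10,-5,0.003,0.6],[-12,23,-8,0.003,0.6],[-19,37,-8,0.003,0.6],[-26,50,-8,0.003,0.6],[-33,64,-8,0.003,0.6],[-33,64,-8,0.003,0.6],[-33,64,-11,0.003,0.6],[-33,64,-13,0.003,0.6],[-33,64,-13.5,0.003,0.6],[-33,64,-13.5,0.003,0.6]])

```text
t: 32.42
ee_pos: [637.5, -281.6, 39.3]
orientation: [0.817, 1.408, -0.815]
ft_force: [0.4, 0.8, -0.4]
width: 26.0
```

```bash
python3 - <<'E'
from h import *
o=ctrl.get_obs(); print(o['ee_pos'],o['width'],o['ft_force'])
im,_=snap('side','s20'); crop(im,300,170,120,100,6,'s20z')
E
```

```text
[ 637.51667497 -281.56051014   39.29863961] 25.985959632734332 [ 0.44174073  0.7563239  -0.44216508]
```

View pics/s20z.png

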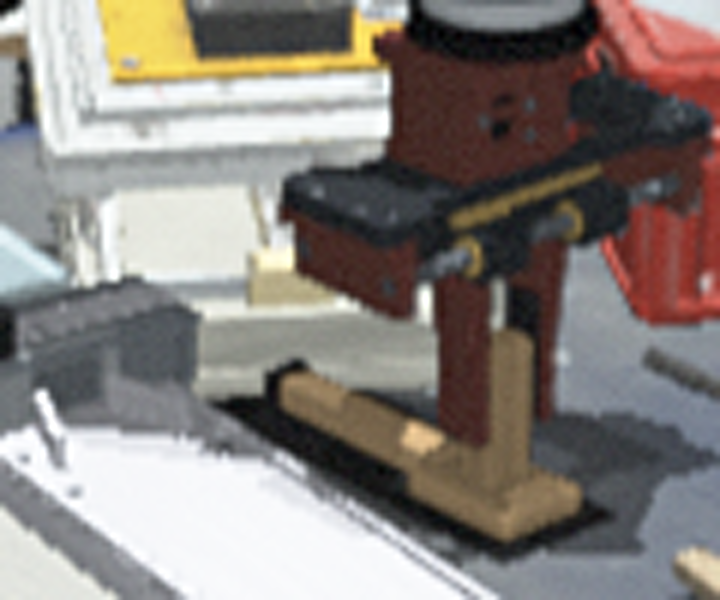

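Emit:
move_arm(rows=[[0,0,-1.5,0,0.6],[0,0,-1.5,0,0.6],[0,0,-1.5,0,0.2],[0,0,-1.5,0,-0.1],[0,0,-1.5,0,-0.1],[0,0,30,0,-0.1],[0,0,80,0,-0.1],[0,0,130,0,-0.1],[0,0,170,0,-0.1],[0,0,170,0,-0.1]])

```text
t: 33.72
ee_pos: [639.6, -282.4, 213.6]
orientation: [0.817, 1.401, -0.814]
ft_force: [0.6, 0.5, -0.4]
width: 48.2
```

```bash
python3 - <<'E'
from h import *
im,o=snap('wrist','w21'); np.save('o_w21.npy',o,allow_pickle=True); print(o['ee_pos'],o['width'],o['ft_force'])
M=R.from_rotvec(o['orientation']).as_matrix(); print(np.arctan2(M[1,1],M[0,1]))
E
```

```text
[ 639.6105433  -282.44586514  213.63628491] 48.18307529313397 [ 0.61974697  0.49077114 -0.42717165]
0.5221890464577958
```

View pics/w21.png

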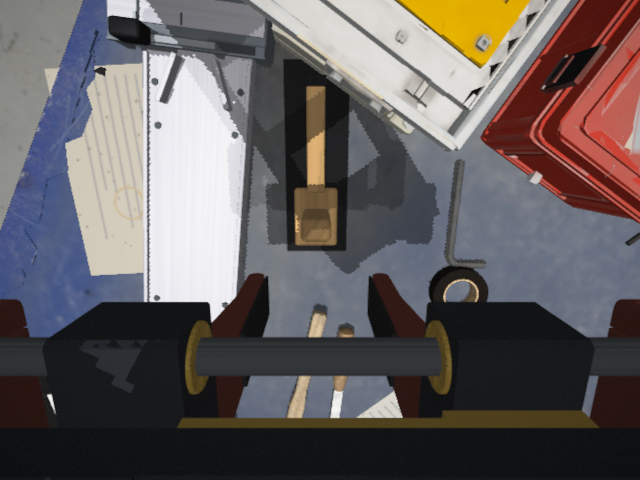

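Emit:
move_arm(rows=[[-30,8,0,-0.02,-0.1],[-70,20,0,-0.05,-0.1],[-110,34,0,-0.08,-0.1],[-150,48,0,-0.11,-0.1],[-185,60,0,-0.124,-0.1],[-203,67,0,-0.124,-0.1],[-203,67,0,-0.124,-0.1],[-203,67,0,-0.124,-0.1]])

```text
t: 34.78
ee_pos: [435.9, -215.1, 210.6]
orientation: [0.911, 1.365, -0.909]
ft_force: [-0.1, -0.6, -0.1]
width: 48.3
```

```bash
python3 - <<'E'
from h import *
im,o=snap('wrist','w22'); np.save('o_w22.npy',o,allow_pickle=True); print(o['ee_pos'],o['width'],o['ft_force'])
M=R.from_rotvec(o['orientation']).as_matrix(); print(np.arctan2(M[1,1],M[0,1]))
crop(np.clip(im*1.3,0,255).astype(np.uint8),270,0,170,260,3,'w22z')
E
```

```text
[ 435.86625529 -215.05770981  210.55308793] 48.27481672676092 [-0.0871407  -0.63699427 -0.14978996]
0.3982366259426506
```

View pics/w22z.png

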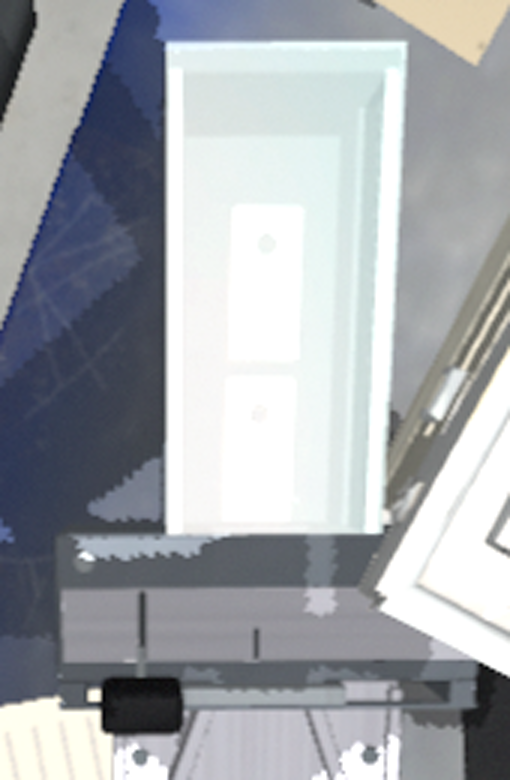

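```bash
python3 - <<'E'
from h import *
o=np.load('o_w22.npy',allow_pickle=True).item()
for p in [(267,283),(259,448),(259,522),(143,705),(275,40),(285,535)]:
    X=onz('wrist',270+p[0]/3,p[1]/3,{705:79,40:62,535:62}.get(p[1],20),o)
    d=X[:2]-[469.5,-198.5];print(p,X.round(1),(d@[-.388,.922]).round(1),(d@[-.922,-.388]).round(1))
E
```

```text
(267, 283) [424.3 -90.4  20. ] 117.2 -0.3
(259, 448) [ 442.2 -136.    20. ] 68.2 0.9
(259, 522) [ 451.8 -157.2   20. ] 45.0 0.3
(143, 705) [ 435.1 -215.5   79. ] -2.3 38.3
(275, 40) [400.1 -44.1  62. ] 169.2 4.1
(285, 535) [ 454.9 -157.2   62. ] 43.7 -2.6
```

Emit:
move_arm(rows=[[-0.5,0,-40,0,-0.1],[-0.5,0,-90,0,-0.1],[-0.5,0,-130,0,-0.1],[-0.5,0,-149,0,-0.1],[-0.5,0,-149,0,-0.1],[-0.5,0,-149,0,0.3],[-0.5,0,-149,0,0.6],[-0.5,0,-149,0,0.6],[-0.5,0,-149,0,0.6],[-0.5,0,-149,0,0.6]])

```text
t: 36.08
ee_pos: [436.1, -215.5, 62.5]
orientation: [0.911, 1.363, -0.909]
ft_force: [0.1, 0.2, 7.2]
width: 23.5
```

Emit:
move_arm(rows=[[5,2.1,0,0,0.6],[10,4.2,0,0,0.6],[15,6.3,0,0,0.6],[20,8.4,0,0,0.6],[25,10.5,0,0,0.6],[29,12.2,0,0,0.6],[31.7,13.3,0,0,0.6],[31.7,13.3,0,0,0.6],[31.7,13.3,0,0,0.6],[31.7,13.3,0,0,0.6]])

```text
t: 37.33
ee_pos: [467.5, -202.1, 62.5]
orientation: [0.911, 1.364, -0.909]
ft_force: [-4.2, -0.8, 5.0]
width: 23.9
```

```bash
python3 - <<'E'
from h import *
im,o=snap('wrist','w23'); crop(im,230,200,200,150,4,'w23z');print(o['ft_force'],o['ee_pos'])
E
```

```text
[-4.23639172 -0.79112096  4.95882358] [ 467.48635437 -202.13223504   62.49754442]
```

View pics/w23z.png

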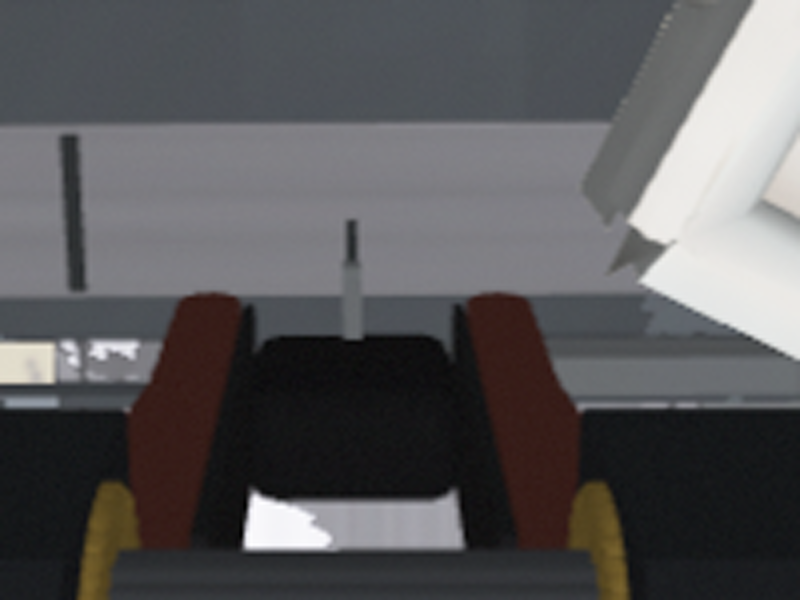

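Pointer (352) coincides with the short line (352): shut. Release, lift and check.

Emit:
move_arm(rows=[[0,0,0,0,0.2],[0,0,0,0,0],[0,0,0,0,0],[0,0,0,0,0],[0,0,30,0,0],[0,0,80,0,0],[0,0,130,0,0],[-15,-20,160,0,0],[-30,-40,180,0,0],[-30,-40,180,0,0]])

```text
t: 38.62
ee_pos: [437.7, -243.3, 244.0]
orientation: [0.912, 1.359, -0.91]
ft_force: [0.2, 0.4, 0.2]
width: 43.8
```

```bash
python3 - <<'E'
from h import *
im,o=snap('wrist','w24'); np.save('o_w24.npy',o,allow_pickle=True); print(o['ee_pos'],o['width'],o['ft_force'])
im,_=snap('side','s24'); crop(im,240,170,200,150,4,'s24z')
E
```

```text
[ 437.73930853 -243.33325853  244.04084166] 43.84827893173269 [0.18429728 0.42556937 0.2173207 ]
```

View pics/w24.png

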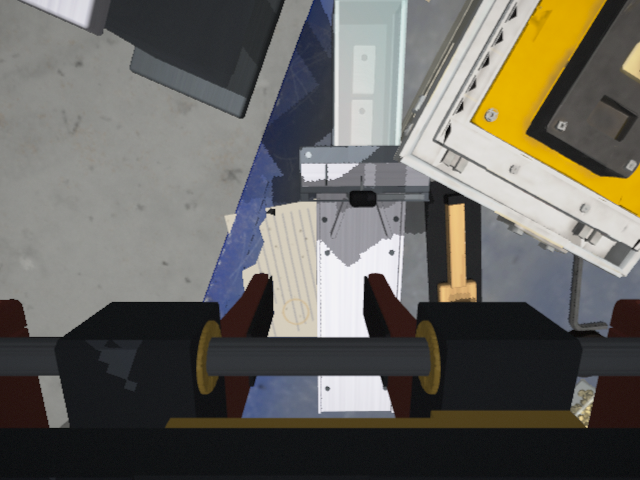

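View pics/s24z.png

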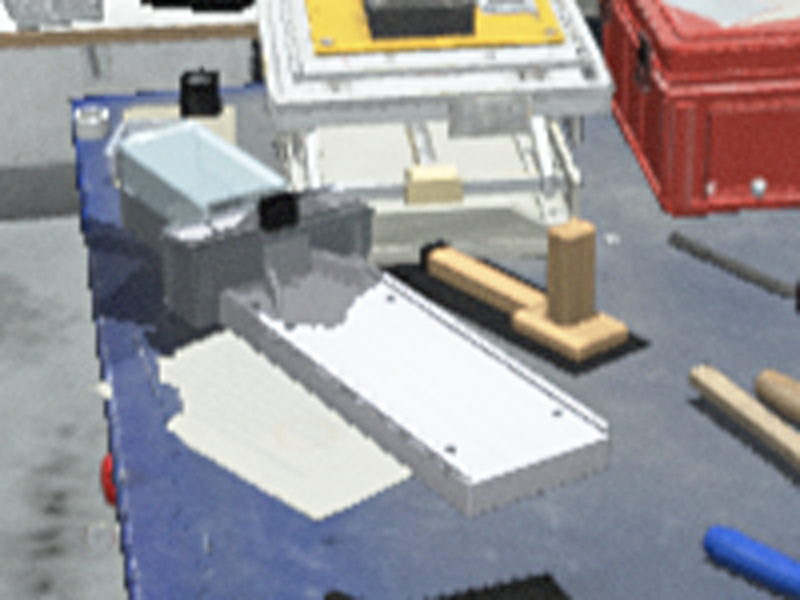

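```bash
python3 - <<'E'
from h import *
print(ctrl.close_job())
E
```

```text
the job is handed in; nothing more can be done
None
```

The job is done and handed in at about t = 39 s, with both blocks in the outfeed box. Only two aluminium blocks were present.

- **Feeding:** I slid the shutter from about 12 mm to about 34.6 mm, with its pointer at the long line. I then laid both blocks in line on the infeed table and pushed them through in one stroke with the stick. By my estimate its tip reached about 53 mm inside the guard.
- **Finishing:** I put the stick back on its rest and slid the shutter shut.

**Last checks:**
- The wrist picture through the clear cover put the block centres at about x = 117 mm and 68 mm (58 mm needed).
- The pointer stood on the short line.
- The stick lay upright on the pad where it was first picked up, and the infeed table was empty.
- The gripper was open and clear of everything.
- In the last side picture the loupe and ring looked undisturbed. The parts box was well off the arm's path, but I did not check it separately.

**Disagreements between measurements:**
- The first two-view height of the shutter grip came out about 20 mm too low (59 mm instead of 79 mm). Adding the side view gave 79 mm.
- The feeder's centre line varied by about 1.5 mm between pictures.

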